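# Spring the document case open with the release dowel

## Robot

A 6-joint arm with a two-finger parallel gripper is mounted at the origin on the work surface. World frame = base frame: x ahead of the robot, y to its left, z up, the work surface at z = 0. Lengths are in mm, angles in rad, forces in N, time in s.
With the tool pointing down it reaches from about 275 to 1000 mm from the base axis. Payload 8.4 kg.
Tool frame: the origin (TCP) lies at the centre of the arm's flange, where the gripper is bolted on; the fingertips stand 173 mm ahead of it and the grasp point (between the pads) lies 155 mm ahead of it; z points along the fingers, y is the direction in which the jaws open and shut (so a half turn about z gives the same grasp; the last joint's range is limited). The gripper opens to 85 mm and grips with 20 to 120 N. Pads are 22 mm wide; open, the fingers measure 114 mm over their backs; the gripper's body (76 mm by 85 mm) begins 54 mm behind the grasp point. The pads swing forward as they close: fully open they stand 13 mm farther back than shut.
Start: joints at [-1.283, 0.353, 1.633, -0, 1.155, -0.002], TCP at [178.599, -598.942, 404.681] pointing down, gripper open.
Joint ranges: [-2.63, 2.63], [-0.92, 2.1], [0.06, 2.66], [-1.3, 4.44], [0, 2.69], [-3.02, 3.02]. Speed limits (rad/s): [2.22, 2.22, 2.79, 3.14, 3.14, 3.14].

## Interface

Orientations are given as [roll, pitch, yaw] about the fixed x, y, z axes, in that order (R = Rz(yaw) Ry(pitch) Rx(roll)).
In Python, from rig import sense, grab_frame, camera_model, sign_off gives the robot as it stands. The module is installed in compiled form; this text tells all that it offers.
- The arm moves only by the tool step_arm, never from a script. Its argument "commands" is a list of rows, each a list of 3 entries, a list of its own where there are three numbers: the shift along the tool's x, y, z in mm, then the turn about the tool's z in rad, then the opening, from 0 (shut) to 1 (fully open). A call has 1 to 20 rows; each row shifts and turns the pose as measured when the row begins, along the tool's axes as they then stand; what a row does not reach is not made up. A row lasts 1/8 s, in which the tool goes at most 62.5 mm and 10.7 degrees, less where a joint would pass 70% of its speed; a pose out of reach is approached as far as the arm can. A call with a gripper value outside its range is refused whole. The fingers move at their own pace and stop on an object; "force" is the grip in N (left out, the last holds). Time passes only in rows, so rows that do not move let the fingers close. It gives the time, the measured TCP pose, the force and the opening at its end, in the units of the state.
- sense(): the state, without advancing time (a new reading comes with each control period).
- grab_frame(name): name is "scene" or "top"; returns the picture (420x560x3 uint8, blue, green, red); there is no depth.
- camera_model(name): a dict with "fx", "fy", "cx", "cy" (pixels), "R" (3x3) and "t" (3): a world point X has camera coordinates R X + t. Camera axes: x right, y down, z forward; pixel columns grow to the right and rows downward; lengths in mm; the calibration is good to about 2 mm. A picture is of the moment at which its call begins. camera_model takes no time and is no camera call.
- sign_off(): hands the job in, once; it reports no verdict.
The state is a dict: "clock": time; "qpos": joint angles; "qvel": joint speeds; "joint_efforts": joint torques, N m; "eef_pos": TCP position; "tcp_rot": TCP orientation; "contact_force": force on the tool from outside, world axes, zero at the start; "wrist_torque": the same for the moment, N m; "opening": opening from 0.0 (shut) to 1.0 (fully open).
Only numpy, scipy, OpenCV 4.12 (cv2) and the standard library are available. Lean on these libraries where they do the work, as an engineer would, in place of code of your own. Each camera call takes 0.05 s, during which the arm holds its last target. There are 200 camera calls.

## Task

The flap of the sloping document case is held shut by a spring catch that can only be reached from behind. Take the wooden dowel from its stand, put it square through the small brass-ringed hole in the sloping back and press the catch gently in until the flap on the far side drops fully open, never forcing the dowel against the case; then put the dowel back upright, fully home in its stand. Leave everything else on the table where it is.

Things in the scene. Friction and masses are not known exactly. Their poses are not given: they have to be found in the camera images.
- case: wooden document case fixed to the table, 200 mm deep, 216 wide, 40 high at its near edge, 180 at its far side; origin at the centre of its underside, z up, x level from the low edge towards the flap side. Its plain sloping back rises towards +x at 35 degrees. Delicate: never press the dowel or the robot on it or its catch with more than 20 N
- hole (a point): centre of the mouth of the brass-ringed release hole in the case's sloping back, 30 mm to +x and 131 mm up from the case's origin, same axes as the case. The hole is square to the slope: it runs along (0.574, 0, -0.819) in these axes, 35 degrees from straight down. 16 mm in diameter, through an 8 mm board; open space below
- catch_near (a point): point on the hole's axis 18 mm below its mouth (case axes): the shallowest place of the catch's flat head, 28 mm wide, unseen. By its screw setting the head lies 18 to 38 mm below the mouth. It slides along the axis on a spring: 3 N to start, 0.35 N more per mm; it lets the flap go after 11 to 13 mm of travel; firm stop at 15 mm
- flap (a joint): angle of the case's drop flap in rad (wooden, 196 x 138 mm, on the upright far side, hinged along its lower edge): 0 shut, 1.45 fully open, lying out flat away from the robot about 140 mm beyond the case. Once the catch lets go it sinks open by itself in about 1 s and stays open
- dowel_mid (a point): middle of the plain light-wood dowel, 12 mm in diameter, 140 mm long, 30 g; z runs along it towards its upper end (70 mm from here to either end). Up to 52 mm of its lower end must go into the release hole, so it is best held in its upper half
- dowel_tip (a point): centre of the dowel's lower, slightly chamfered end; z points up along the dowel
- stand_hole0 (a point): centre of the mouth of the hole in the stand, a dark wooden block 75 x 75 x 50 mm fixed to the table, that holds the dowel upright at the start; hole 15 mm in diameter, 40 mm deep, z up. The dowel stands on its floor, 100 mm of it showing
- paste_jar: bystander: amber jar with a black cap, 64 mm wide, 85 mm high; origin at the centre of its underside
- tape_roll: bystander: yellow ring lying flat, 90 mm across, 24 mm high; origin at the centre of its underside
- paperweight: bystander: round brass weight with a knob, 60 mm across, 48 mm high; origin at the centre of its underside
- short_tube: bystander: upright cardboard document tube with a white cap, 61 mm across, 154 mm high; origin at the centre of its underside
- card_box: bystander: closed cardboard box, 90 x 130 x 60 mm; origin at the centre of its underside
- mug: bystander: blue mug, 80 mm across, 90 mm high, handle to its own +y; origin at the centre of its underside
- dowel: the dowel itself; origin at the centre of its lower end
There are look-alikes about, which are no part of the job. Leave any green or pink look-alike of the part that bears stand_hole0 alone.

How it is judged:
By the outcome, as a careful person would: the job done as asked, in the order asked, and still so for the second after the job is handed in, with the robot touching nothing.
It also fails if it takes over 66 s, if anything falls off the work surface, if the arm or the gripper's body presses on something with over 40 N, if the wrist force passes 120 N, or if a joint passes its speed limit or range.

## Working session

There is one attempt and no reset: what is moved stays moved. The work goes in short steps, Python scripts to look and compute and a tool call to move; the robot and the scene stay as the last step left them, time stands still between calls to the robot, and variables do not carry over. Pictures are saved under pics/ and viewed, about 8 in all and at most 12, crops included, and the job is handed in when it is done.

Besides the shell and the picture viewer there is one more tool, called after "Emit:" as a command line: name --argument value ..., lists and objects as JSON in quotes. step_arm: Moves the arm, as the interface text tells. Its arguments: {"type":"object","properties":{"commands":{"type":"array","items":{"type":"array"}},"force":{"type":"number"}},"required":["commands"]}

```bash
mkdir -p pics; python3 - <<'E'
from rig import *
import cv2,numpy as np
print(sense())
for n in("scene","top"):
    cv2.imwrite(f"pics/{n}0.png",grab_frame(n)); print(n,camera_model(n))
E
```

```text
{'clock': 0.0, 'qpos': array([-1.28343732e+00,  3.53685268e-01,  1.63411778e+00, -5.64926039e-06,
        1.15519668e+00, -2.39227502e-03]), 'qvel': array([-9.37635300e-04,  6.48419891e-04, -8.34149167e-04, -4.90983726e-04,
       -7.04499476e-04,  9.94133574e-05]), 'joint_efforts': array([-1.17399992e-03, -6.05250120e+01, -3.42067158e+01,  3.40486474e-05,
        9.42953717e-03, -1.03868769e-05]), 'eef_pos': array([ 178.51157431, -598.73122501,  403.94532142]), 'tcp_rot': array([-3.14018556e+00,  1.79901503e-06,  2.89753568e-01]), 'contact_force': array([ 0.91588629, -0.35749253,  0.44546352]), 'wrist_torque': array([ 0.00831048, -0.02845299, -0.04843202]), 'opening': 1.0018684484288058}
scene {'fx': 386.2602914121749, 'fy': 386.2602914121749, 'cx': 282.11724995289387, 'cy': 210.15003330128957, 'R': array([[-0.33075759,  0.94371477,  0.00135882],
       [ 0.63917011,  0.2250782 , -0.73539199],
       [-0.69430612, -0.24236796, -0.6776406 ]]), 't': array([ 110.9255145 , -210.53842846, 1442.02520795])}
top {'fx': 504.25370093399016, 'fy': 504.25370093399016, 'cx': 282.08347258641095, 'cy': 212.93215361683562, 'R': array([[-0.02720183, -0.99961729, -0.00503249],
       [-0.99115335,  0.02762505, -0.12981485],
       [ 0.12990419,  0.00145677, -0.99152548]]), 't': array([  36.82882257,  429.59294913, 1447.28106886])}
```

View pics/scene0.png

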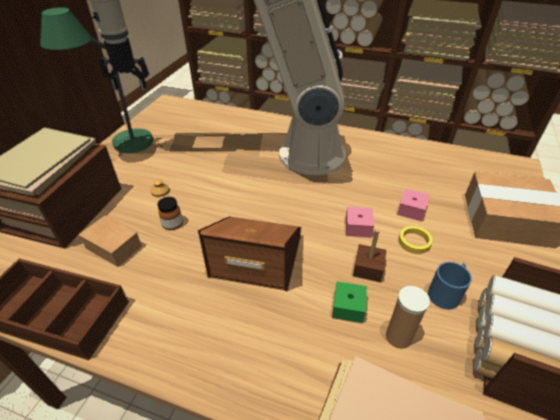

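View pics/top0.png

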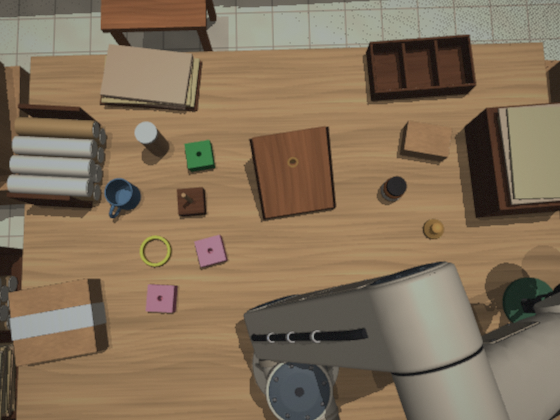

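The scene view looks from the far side: dowel in its dark stand near (370,262), case at (250,250). In the top view the stand is at (191,201), the ringed hole at (293,161), and world +x points up. I'll enlarge these areas to get exact pixels.

```bash
cat > h.py <<'E'
from rig import *
import cv2,numpy as np
def ray(n,u,v):
    m=camera_model(n);R=np.array(m["R"]);t=np.array(m["t"])
    d=R.T@np.array([(u-m["cx"])/m["fx"],(v-m["cy"])/m["fy"],1]);return -R.T@t,d/np.linalg.norm(d)
def onz(n,u,v,z):
    c,d=ray(n,u,v);return c+d*(z-c[2])/d[2]
def tri(a,b):
    (c,d),(e,f)=ray("scene",*a),ray("top",*b)
    k=np.linalg.lstsq(np.c_[d,-f],e-c,rcond=None)[0];p,q=c+k[0]*d,e+k[1]*f
    return (p+q)/2,np.linalg.norm(p-q)
def proj(n,X):
    m=camera_model(n);p=np.array(m["R"])@X+np.array(m["t"]);return m["fx"]*p[0]/p[2]+m["cx"],m["fy"]*p[1]/p[2]+m["cy"]
def crop(img,u,v,w,h,s):
    return cv2.resize(img[v:v+h,u:u+w],None,fx=s,fy=s,interpolation=cv2.INTER_CUBIC)
E
python3 - <<'E'
from h import *
t=cv2.imread("pics/top0.png");s=cv2.imread("pics/scene0.png")
A=np.hstack([crop(t,170,170,60,60,5),crop(s,345,220,60,60,5)])
B=np.hstack([crop(t,240,115,100,100,3),crop(s,195,205,100,100,3)])
cv2.imwrite("pics/c1.png",np.vstack([A,B]))
# brass ring: low-sat bright yellow vs. red-brown
r=t[145:178,278:310].astype(int);hsv=cv2.cvtColor(r.astype(np.uint8),cv2.COLOR_BGR2HSV)
print(hsv[8:26,8:24,0]);print(hsv[8:26,8:24,2])
E
```

```text
[[12 12 12 12 12 11 12 11 12 12 12 12 12 12 11 12]
 [11 12 11 12 11 12 12 11 12 12 12 12 12 12 12 12]
 [11 11 12 12 12 11 11 11 12 12 12 11 12 12 12 12]
 [12 11 12 11 12 12 13 13 12 12 12 11 12 12 12 12]
 [12 11 12 13 15 16 16 16 16 15 13 12 12 12 12 11]
 [11 12 13 16 17 17 17 17 17 17 15 13 12 12 11 11]
 [12 12 15 17 17 16 17 16 16 17 17 16 13 12 12 12]
 [12 14 17 17 16 16 17 18 15 16 18 16 14 12 12 11]
 [13 15 17 16 16 17 18 17 16 14 16 17 15 12 12 12]
 [12 15 17 16 15 15 15 15 14 13 15 17 15 11 12 11]
 [12 14 17 16 12 12 13 13 12 14 16 17 14 12 11 12]
 [12 14 17 17 14 12 12 12 13 15 17 15 12 12 12 12]
 [12 12 14 16 17 16 16 15 16 17 16 14 12 12 12 12]
 [12 12 12 14 16 18 17 17 17 15 13 12 11 12 12 12]
 [12 11 12 12 14 14 15 15 13 13 11 11 11 11 12 12]
 [12 12 12 12 12 12 12 12 11 12 11 11 12 11 12 12]
 [12 12 12 12 12 12 12 11 12 12 12 12 11 12 12 11]
 [12 12 12 12 12 12 12 12 11 12 12 11 11 12 12 12]]
[[119 114 115 117 120 125 124 125 124 119 116 118 120 122 122 119]
 [121 116 116 117 120 125 125 125 124 119 117 117 120 121 123 121]
 [119 118 115 116 118 123 126 125 124 119 117 1
[... 325 characters left out ...]
 102 130 135 124 118 121 123]
 [119 128 135 117  74  71  71  71  67  84 121 136 125 119 121 121]
 [119 130 137 115  77  72  70  71  76  98 125 137 128 119 119 123]
 [118 129 138 125 101  91  89  89  98 117 135 134 122 119 120 122]
 [116 127 136 134 123 117 119 121 122 130 138 130 117 118 120 121]
 [118 122 128 135 135 133 131 136 137 136 133 121 115 117 118 123]
 [116 121 122 124 130 136 137 138 136 131 124 118 117 117 118 122]
 [118 121 120 116 118 126 129 130 129 124 123 119 115 116 118 120]
 [116 119 120 115 112 116 120 123 122 121 123 119 115 116 117 120]
 [116 119 121 117 113 115 119 122 124 121 122 121 115 116 117 118]
 [116 118 120 116 111 114 118 123 123 121 122 121 116 115 116 119]]
```

View pics/c1.png

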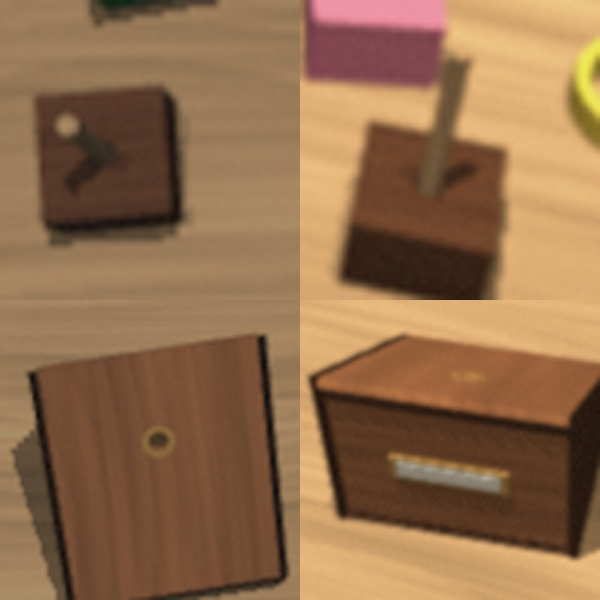

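```bash
python3 - <<'E'
from h import *
np.set_printoptions(precision=1,suppress=True)
print("hole tri",tri((250.7,230.3),(292.5,161.8)),"top z131",onz("top",292.5,161.8,131))
print("dowel top",tri((376.4,232),(183.4,195)),onz("top",183.4,195,150),onz("scene",376.4,232,150))
print("stand",tri((371.2,257),(191,200.6)),onz("top",191,200.6,50),onz("scene",371.2,257,50))
f=lambda u,v,z:onz("top",170+u/5,170+v/5,z)
P=[f(37,95,50),f(165,87,50),f(175,208,50),f(43,220,50)];print(np.array(P))
a,b,c,d=onz("top",250.7,139,180),onz("top",327.3,127.3,180),onz("top",334.3,207.7,40),onz("top",265,215.7,40)
print(a,b,c,d)
for p,q in((b,a),(c,d)):
    e=q-p;print("yaw",np.degrees(np.arctan2(-e[0],e[1])),np.linalg.norm(e[:2]))
m=((a+b)/2-(c+d)/2)[:2];print("xdir",np.degrees(np.arctan2(m[1],m[0])),np.linalg.norm(m),(a+b+c+d)/4)
E
```

```text
hole tri (array([558.4,  -6.7, 128.4]), np.float64(2.2833582940158355)) top z131 [558.3  -7.7 131. ]
dowel top (array([472.2, 292.2, 140.6]), np.float64(1.4731215110069729)) [470.7 289.6 150. ] [481.6 292.9 150. ]
stand (array([471.2, 291.6,  45.5]), np.float64(6.590237919120634)) [470.9 287.5  50. ] [474.3 294.8  50. ]
[[506.1 326.8  50. ]
 [508.7 252.5  50. ]
 [437.6 247.2  50. ]
 [432.8 323.4  50. ]]
[612.2 103.2 180. ] [ 638.6 -102.7  180. ] [ 440.  -127.1   40. ] [422.2  74.7  40. ]
yaw 7.295762896425069 207.602105647154
yaw 5.043783717678879 202.5573892031972
xdir 7.748438007073788 196.10178536273332 [528.2 -12.9 110. ]
```

Emit:
step_arm --commands '[[[0,0,0],0.165,1],[[26.5,-56,0],0,1],[[26.5,-56,0],0,1],[[26.5,-56,0],0,1],[[26.5,-56,0],0,1],[[26.5,-56,0],0,1],[[26.5,-56,0],0,1],[[26.5,-56,0],0,1],[[26.5,-56,0],0,1],[[26.5,-56,0],0,1],[[26.5,-56,0],0,1],[[26.5,-56,0],0,1],[[26.5,-56,0],0,1],[[26.5,-56,0],0,1]]'

```text
clock: 1.85
eef_pos: [434.5, 171.9, 404.1]
tcp_rot: [-3.14, -0.005, 0.112]
contact_force: [0.6, -0.7, 0.2]
opening: 1.0
```

Emit:
step_arm --commands '[[[24.5,-56,0],-0.007,1],[[24.5,-56,0],-0.006,1],[[0,0,40],0,1],[[0,0,0],0,1]]'

```text
clock: 2.35
eef_pos: [470.7, 296.1, 362.8]
tcp_rot: [-3.14, -0.005, 0.131]
contact_force: [0.1, -0.4, 0.3]
opening: 1.001
```

```bash
python3 - <<'E'
from h import *
s=sense();print(s["eef_pos"],s["tcp_rot"],s["qpos"])
i=grab_frame("scene");j=grab_frame("top");cv2.imwrite("pics/c2.png",np.hstack([crop(i,320,150,100,150,4),crop(j,120,110,130,195,600/195)]))
E
```

```text
[470.72346771 296.08314157 362.76834931] [-3.14007594 -0.00494212  0.13123991] [ 5.58974228e-01  2.90661021e-01  1.82494608e+00 -7.85827676e-04
  1.02085967e+00  1.99893588e+00]
```

View pics/c2.png

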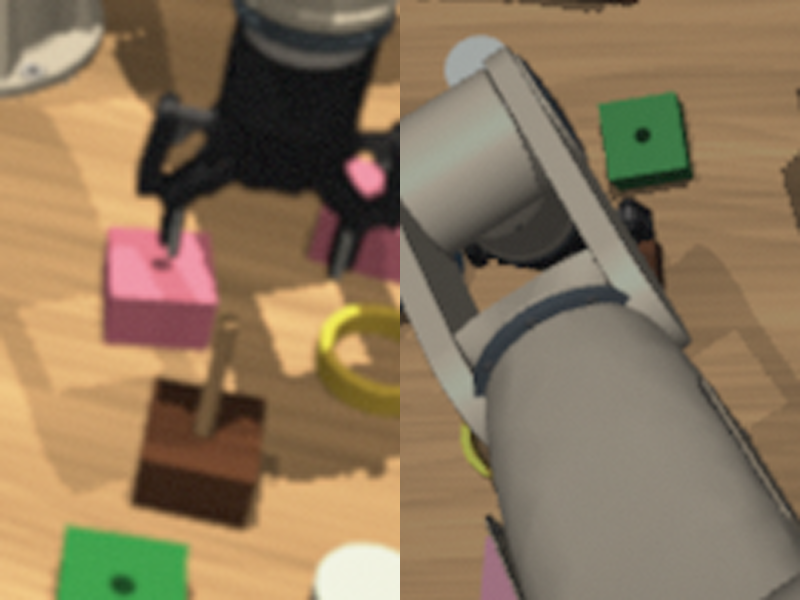

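The gripper straddles the dowel (top end at crop (230,320), i.e. scene (377,230)). I'll shift about 5 mm and descend.

Emit:
step_arm --commands '[[[0,5.5,20],0,1],[[0,0,30],0,1],[[0,0,30],0,1],[[0,0,0],0,1],[[0,0,0],0,0.3],[[0,0,0],0,0.3],[[0,0,0],0,0.3],[[0,0,0],0,0.05],[[0,0,0],0,0.05],[[0,0,0],0,0.05],[[0,0,0],0,0.0],[[0,0,0],0,0.0]]' --force 30

```text
clock: 3.95
eef_pos: [478.2, 289.7, 298.3]
tcp_rot: [-3.13, -0.028, 0.125]
contact_force: [1.3, -0.2, 1.0]
opening: 0.12
```

Emit:
step_arm --commands '[[[0,0,0],0,0.0],[[0,0,0],0,0.0]]'

```text
clock: 4.2
eef_pos: [478.3, 289.8, 298.3]
tcp_rot: [-3.13, -0.028, 0.125]
contact_force: [0.7, -0.1, 0.4]
opening: 0.123
```

```bash
python3 - <<'E'
from h import *
s=sense();print(s)
E
```

```text
{'clock': 4.2, 'qpos': array([ 5.42214615e-01,  3.71308788e-01,  1.87830308e+00, -9.65696980e-04,
        8.61761682e-01,  1.98890012e+00]), 'qvel': array([ 0.00032493, -0.00188259, -0.00085104,  0.00095433,  0.00020449,
        0.00133918]), 'joint_efforts': array([ 5.66816668e-02, -5.52190483e+01, -2.78017330e+01,  2.82747246e-02,
       -1.96288917e-01,  1.38396921e-03]), 'eef_pos': array([478.31164987, 289.76228591, 298.27472138]), 'tcp_rot': array([-3.1300069 , -0.02792043,  0.12456676]), 'contact_force': array([ 0.66246645, -0.11303551,  0.35252952]), 'wrist_torque': array([-0.06183983,  0.00827101,  0.05394481]), 'opening': 0.12261367605426769}
```

Emit:
step_arm --commands '[[[0,0,0],0,0.5],[[0,0,0],0,0.5],[[-5,0,0],0,0.5],[[-5,0,0],0,0.5],[[0,0,0],0,0.5]]'

```text
clock: 4.82
eef_pos: [467.3, 288.3, 297.7]
tcp_rot: [-3.13, -0.027, 0.125]
contact_force: [-0.1, 0.5, 0.6]
opening: 0.499
```

Emit:
step_arm --commands '[[[0,0,8],0,0.5],[[0,0,8],0,0.5],[[0,0,0],0,0.5]]'

```text
clock: 5.2
eef_pos: [467.7, 288.6, 280.4]
tcp_rot: [-3.13, -0.027, 0.125]
contact_force: [-0.7, 0.2, 0.3]
opening: 0.499
```

```bash
cat >> h.py <<'E'
from scipy.spatial.transform import Rotation as Ro
def st():
    s=sense();R=Ro.from_euler('xyz',s["tcp_rot"]).as_matrix();g=s["eef_pos"]+155*R[:,2]
    print("t",s["clock"],"tcp",s["eef_pos"].round(1),"grasp",g.round(1),"toolz",R[:,2].round(3),"yaw",s["tcp_rot"][2].round(3),"F",s["contact_force"].round(1),"op",round(s["opening"],3));return s,R,g
E
python3 - <<'E'
from h import *
st()
i=grab_frame("scene");cv2.imwrite("pics/c3.png",crop(i,325,170,100,120,5))
E
```

```text
t 5.2 tcp [467.7 288.6 280.4] grasp [471.7 290.8 125.5] toolz [ 0.026  0.015 -1.   ] yaw 0.125 F [-0.7  0.2  0.3] op 0.499
```

View pics/c3.png

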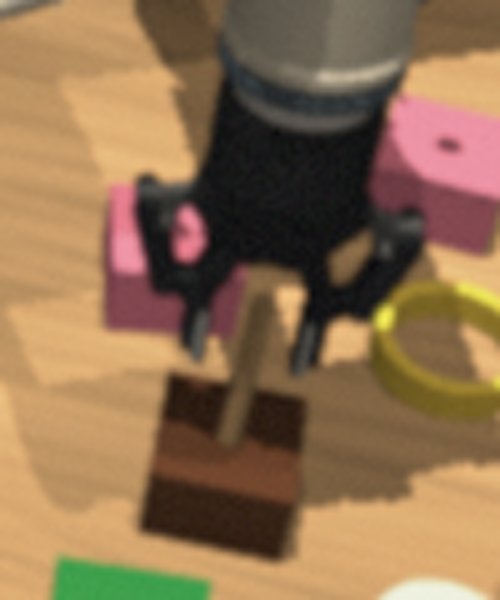

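Gripper is centred on the dowel, shown between the fingers at about scene (375,235). Grip and lift.

Emit:
step_arm --commands '[[[0,0,0],0,0.2],[[0,0,0],0,0.2],[[0,0,0],0,0.0],[[0,0,0],0,0.0],[[0,0,0],0,0.0],[[0,0,-10],0,0],[[0,0,-14],0,0],[[0,0,-14],0,0],[[0,0,-14],0,0],[[0,0,-6],0,0],[[0,0,0],0,0]]' --force 30

```text
clock: 6.62
eef_pos: [466.7, 287.9, 344.8]
tcp_rot: [-3.129, -0.031, 0.125]
contact_force: [0.3, 0.4, 0.1]
opening: 0.129
```

```bash
python3 - <<'E'
from h import *
st()
E
```

```text
t 6.625 tcp [466.7 287.9 344.8] grasp [471.2 290.5 189.9] toolz [ 0.029  0.017 -0.999] yaw 0.125 F [0.3 0.4 0.1] op 0.129
```

Emit:
step_arm --commands '[[[15,0,0],0,0],[[20,0,0],0,0],[[15,0,0],0,0],[[7,0,0],0,0],[[0,0,0],0,0]]'

```text
clock: 7.25
eef_pos: [527.0, 295.2, 344.6]
tcp_rot: [-3.13, -0.028, 0.125]
contact_force: [-0.7, 0.1, -0.8]
opening: 0.129
```

```bash
python3 - <<'E'
from h import *
st()
t=cv2.imread("pics/top0.png");h=cv2.cvtColor(t,cv2.COLOR_BGR2HSV)
g=cv2.inRange(h,(45,80,40),(85,255,255));c=max(cv2.findContours(g[:300,:300],0,2)[0],key=cv2.contourArea).squeeze()
print(onz("top",200,c[:,1].max(),0),c.min(0),c.max(0))
i=grab_frame("scene");cv2.imwrite("pics/c4.png",crop(i,325,190,100,120,5))
E
```

```text
t 7.25 tcp [527.  295.2 344.6] grasp [531.1 297.6 189.7] toolz [ 0.027  0.015 -1.   ] yaw 0.125 F [-0.7  0.1 -0.8] op 0.129
[571.66232462 269.1252298    0.        ] [185 140] [214 170]
```

View pics/c4.png

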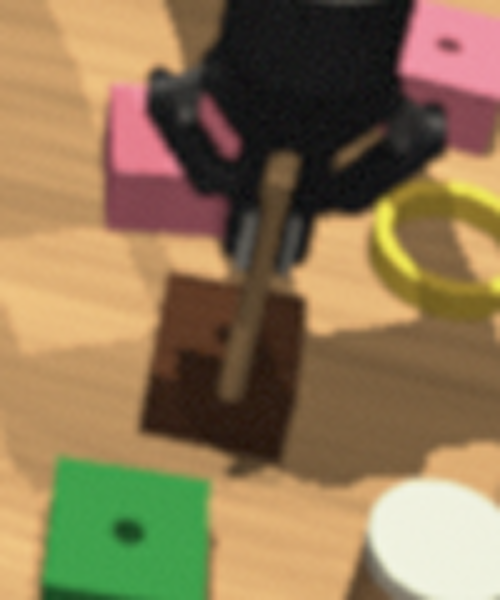

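The dowel hangs upright in the grip beyond the stand, tip near scene (371,270), with clear gap to the green block. Lower it, then pivot it over the stand's far edge at low grip force.

Emit:
step_arm --commands '[[[0,0,12],0,0],[[0,0,14],0,0],[[0,0,14],0,0],[[0,0,12],0,0],[[0,0,5],0,0],[[0,0,0],0,0],[[-10,0,0],0,0],[[0,0,0],0,0]]' --force 20

```text
clock: 8.3
eef_pos: [516.0, 294.5, 282.5]
tcp_rot: [-3.131, -0.026, 0.125]
contact_force: [0.4, -0.7, -1.0]
opening: 0.129
```

```bash
python3 - <<'E'
from h import *
st()
E
```

```text
t 8.3 tcp [516.  294.5 282.5] grasp [519.8 296.7 127.6] toolz [ 0.024  0.014 -1.   ] yaw 0.125 F [ 0.4 -0.7 -1. ] op 0.129
```

Emit:
step_arm --commands '[[[-7,0,0],0,0],[[-7,0,0],0,0],[[-7,0,0],0,0],[[-7,0,0],0,0],[[0,0,0],0,0]]'

```text
clock: 8.93
eef_pos: [488.0, 291.3, 283.6]
tcp_rot: [-3.129, -0.033, 0.126]
contact_force: [2.0, -0.6, 0.1]
opening: 0.13
```

```bash
python3 - <<'E'
from h import *
st()
i=grab_frame("scene");cv2.imwrite("pics/c5.png",crop(i,325,190,100,120,5))
E
```

```text
t 8.925 tcp [488.  291.3 283.6] grasp [492.9 293.9 128.7] toolz [ 0.031  0.017 -0.999] yaw 0.126 F [ 2.  -0.6  0.1] op 0.13
```

View pics/c5.png

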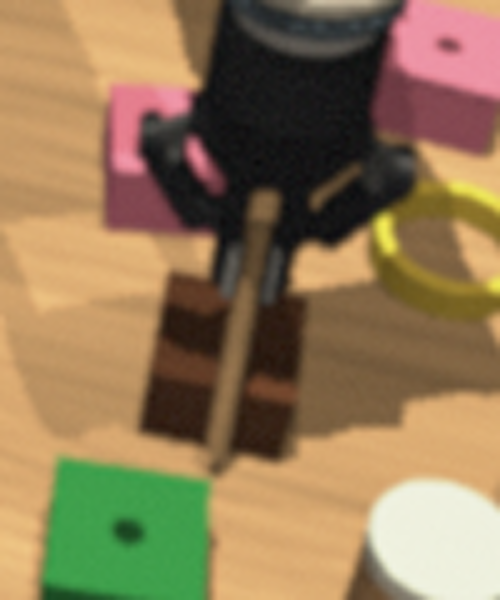

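The dowel is pivoting as planned (2 N): tip near scene (369,284), top near (378,229). Continue.

Emit:
step_arm --commands '[[[-7,0,0],0,0],[[-7,0,0],0,0],[[-7,0,0],0,0],[[-7,0,0],0,0],[[-5,0,0],0,0],[[0,0,0],0,0]]'

```text
clock: 9.72
eef_pos: [453.5, 287.1, 282.7]
tcp_rot: [-3.128, -0.034, 0.126]
contact_force: [0.6, -0.1, 3.1]
opening: 0.131
```

```bash
python3 - <<'E'
from h import *
st()
i=grab_frame("scene");cv2.imwrite("pics/c6.png",crop(i,325,190,100,120,5))
E
```

```text
t 9.725 tcp [453.5 287.1 282.7] grasp [458.5 289.8 127.8] toolz [ 0.032  0.018 -0.999] yaw 0.126 F [ 0.6 -0.1  3.1] op 0.131
```

View pics/c6.png

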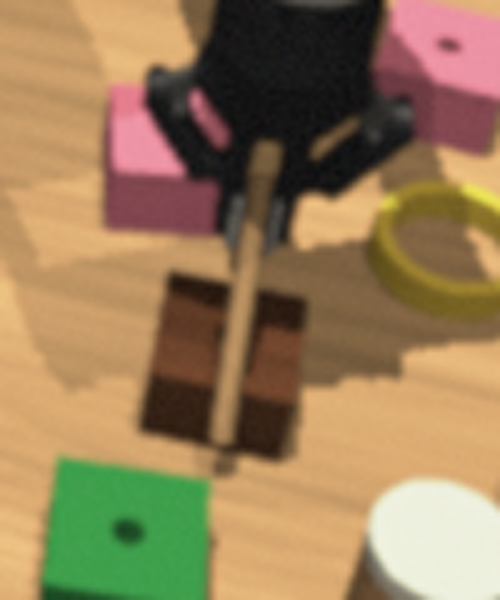

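The dowel now leans well over: tip at scene ≈(369.4,278.5), top ≈(378.2,219.6).

```bash
cat >> h.py <<'E'
def lean(tip,top,n="scene"):
    s,R,g=st();nrm=R[:,1]
    P=[]
    for p in(tip,top):
        c,d=ray(n,*p);P.append(c+d*((g-c)@nrm)/(d@nrm))
    u=P[0]-P[1];L=np.linalg.norm(u);u/=L
    print("tip",P[0].round(1),"top",P[1].round(1),"L",L,"lean",np.degrees(np.arccos(-u[2])),"az",np.degrees(np.arctan2(u[1],u[0])),"tip-grasp",np.linalg.norm(P[0]-g), "g off axis",np.linalg.norm(np.cross(g-P[1],u)))
E
python3 - <<'E'
from h import *
lean((369.4,278.5),(378.2,219.6))
E
```

```text
t 9.775 tcp [453.7 287.2 282.8] grasp [458.7 289.9 127.9] toolz [ 0.032  0.018 -0.999] yaw 0.126 F [ 2.2 -0.4  3.3] op 0.128
tip [549.3 302.4  55. ] top [466.5 290.2 177.2] L 148.02005412436688 lean 34.38285099804892 az 8.346872941684206 tip-grasp 116.87838296944179 g off axis 34.24752904021571
```

Emit:
step_arm --commands '[[[0,0,-10],0,0],[[0,0,-20],0,0],[[0,0,-25],0,0],[[0,0,-25],0,0],[[0,0,-25],0,0],[[0,0,-15],0,0],[[0,0,0],0,0]]' --force 80

```text
clock: 10.65
eef_pos: [447.1, 283.8, 406.2]
tcp_rot: [-3.132, -0.021, 0.125]
contact_force: [-0.9, 1.0, -0.8]
opening: 0.118
```

Emit:
step_arm --commands '[[[0,15,0],0,0],[[-2,30,0],0,0],[[-2,30,0],0,0],[[-2,40,0],0,0],[[-2,40,0],0,0],[[-2,40,0],0,0],[[-2,40,0],0,0],[[-2,30,0],0,0],[[0,15,0],0,0],[[0,0,0],0,0],[[0,0,0],0,0]]'

```text
clock: 12.02
eef_pos: [463.7, -10.4, 393.1]
tcp_rot: [-3.134, -0.001, 0.124]
contact_force: [-0.1, -0.9, -0.6]
opening: 0.117
```

```bash
python3 - <<'E'
from h import *
st()
i=grab_frame("scene");j=grab_frame("top");cv2.imwrite("pics/s7.png",i);cv2.imwrite("pics/t7.png",j)
cv2.imwrite("pics/c7.png",np.hstack([crop(i,200,130,100,120,4),crop(j,240,110,100,120,4)]))
E
```

```text
t 12.025 tcp [463.7 -10.4 393.1] grasp [463.8  -9.3 238.1] toolz [ 0.     0.007 -1.   ] yaw 0.124 F [-0.1 -0.9 -0.6] op 0.117
```

View pics/c7.png

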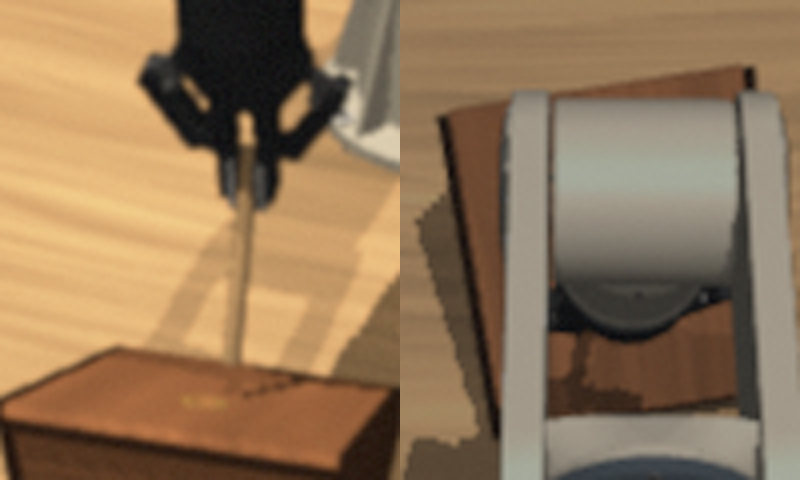

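The dowel hangs over the slope: tip at scene ≈(258,220), ring at (251,230). The arm hides it from the top camera, and the scene view cannot resolve the lean. I'll swing to the side, where the top camera can see the dowel, and measure it there.

Emit:
step_arm --commands '[[[-15,15,0],0,0],[[-30,29,0],0,0],[[-35,34,0],0,0],[[-35,34,0],0,0],[[-35,34,0],0,0],[[-35,34,0],0,0],[[-35,34,0],0,0],[[-35,34,0],0,0],[[-35,34,0],0,0],[[-35,34,0],0,0],[[-20,19,0],0,0],[[-10,10,0],0,0],[[0,0,0],0,0],[[0,0,0],0,0]]'

```text
clock: 13.88
eef_pos: [141.4, -405.2, 391.5]
tcp_rot: [-3.138, -0.003, 0.138]
contact_force: [0.4, -0.8, -0.2]
opening: 0.119
```

```bash
python3 - <<'E'
from h import *
s,R,g=st()
i=grab_frame("scene");j=grab_frame("top");cv2.imwrite("pics/s8.png",i);cv2.imwrite("pics/t8.png",j)
o=[]
for n,k in(("scene",i),("top",j)):
    u,v=map(int,proj(n,g+[30,0,-40]));u0=max(0,min(u-40,460));v0=max(0,min(v-60,300));print(n,u0,v0);o.append(crop(k,u0,v0,100,120,4))
cv2.imwrite("pics/c8.png",np.hstack(o))
E
```

```text
t 13.875 tcp [ 141.4 -405.2  391.5] grasp [ 141.9 -404.6  236.5] toolz [ 0.003  0.004 -1.   ] yaw 0.138 F [ 0.4 -0.8 -0.2] op 0.119
scene 143 49
top 414 241
```

View pics/c8.png

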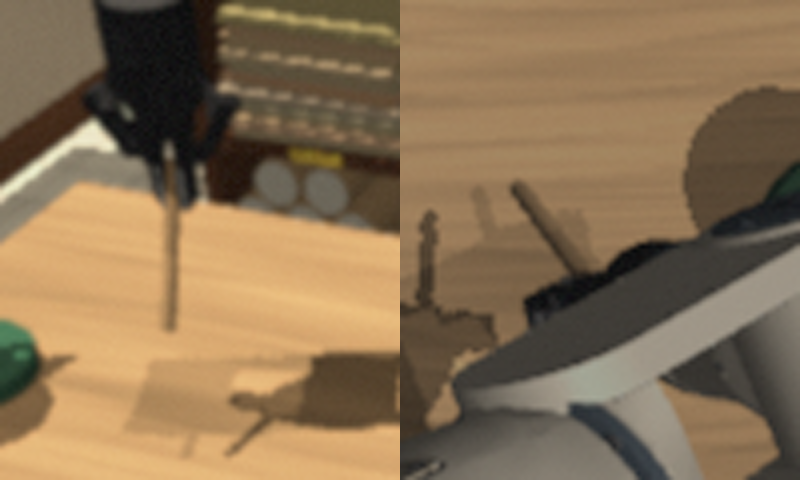

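Both views show the dowel: tip at scene ≈(185.5,131.2) and top ≈(443.2,287.7).

```bash
python3 - <<'E'
from h import *
s,R,g=st()
T,e=tri((185.5,131),(443.2,287.8));print("tip",T,e)
print("tip in tool",R.T@(T-s["eef_pos"]))
# dowel axis from top view line + scene line (plane intersection)
def pl(n,a,b):
    c,d=ray(n,*a);_,f=ray(n,*b);return np.cross(d,f)
u=np.cross(pl("scene",(185.5,131),(143+169/4,49+150/4)),pl("top",(443.2,287.8),(414+176/4,241+268/4)));u/=np.linalg.norm(u);u*=-np.sign(u[2]);print("axis",u,np.degrees(np.arccos(-u[2])),"tool",R.T@u)
d=T-g;print("tip-g",d,np.linalg.norm(d),np.degrees(np.arctan2(np.hypot(*d[:2]),-d[2])))
E
```

```text
t 13.975 tcp [ 141.7 -405.2  391.6] grasp [ 142.1 -404.7  236.6] toolz [ 0.003  0.004 -1.   ] yaw 0.139 F [ 0.1 -0.  -1.4] op 0.116
tip [ 202.95126549 -395.57545413  133.61822588] 4.96607834365595
tip in tool [ 61.22425492  -0.2901803  258.14806362]
axis [ 0.74922348  0.32390771 -0.57770924] 54.71041609665484 tool [ 0.78499522 -0.21536859  0.58086046]
tip-g [  60.87167005    9.11999314 -102.9537864 ] 119.95005887508358 30.873154631380782
```

Emit:
step_arm --commands '[[[0,0,-8],0.012,0],[[17,-15,-10],0,0],[[34,-30,0],0,0],[[40,-35,0],0,0],[[40,-35,0],0,0],[[40,-35,0],0,0],[[40,-35,0],0,0],[[40,-35,0],0,0],[[40,-35,0],0,0],[[40,-35,0],0,0],[[25,-22,0],0,0],[[12,-10,0],0,0],[[0,0,0],0,0],[[0,0,0],0,0]]'

```text
clock: 15.72
eef_pos: [477.1, -23.2, 421.0]
tcp_rot: [3.137, -0.012, 0.129]
contact_force: [0.0, -1.4, -0.2]
opening: 0.114
```

```bash
cat >> h.py <<'E'
H=np.array([558.3,-7.4,131.]);psi=np.radians(7.2)
A=np.array([.5736*np.cos(psi),.5736*np.sin(psi),-.8192])
TT=np.array([61.2,-.3,253.])
def togo(depth,lat=0.,slope=0.):
    s,R,g=st();tip=s["eef_pos"]+R@TT;d=tip-H
    X=np.array([.8192*np.cos(psi),.8192*np.sin(psi),.5736]);Y=np.array([-np.sin(psi),np.cos(psi),0])
    print("tip: depth %.1f lat(y) %.1f slope(x) %.1f"%(d@A,d@Y,d@X),"tool shift to go",(R.T@(H+A*depth+Y*lat+X*slope-tip)).round(1),"per mm depth",(R.T@A).round(3),"F along axis",round(s["contact_force"]@A,1))
    return tip
E
python3 - <<'E'
from h import *
tip=togo(-10)
print(proj("scene",tip),proj("scene",H))
E
```

```text
t 15.725 tcp [477.1 -23.2 421. ] grasp [479.1 -23.6 266. ] toolz [ 0.013 -0.003 -1.   ] yaw 0.129 F [ 0.  -1.4 -0.2] op 0.114
tip: depth -41.4 lat(y) -6.1 slope(x) 6.8 tool shift to go [12.1 -6.2 29.7] per mm depth [ 0.563 -0.002  0.826] F along axis 0.1
(np.float64(248.72187263989971), np.float64(213.22306509265212)) (np.float64(249.95928825982026), np.float64(229.43808503757703))
```

Emit:
step_arm --commands '[[[4,-3,8],0,0],[[5,-3,12],0,0],[[3,0,9],0,0],[[0,0,0],0,0],[[0,0,0],0,0]]'

```text
clock: 16.35
eef_pos: [488.0, -17.5, 389.5]
tcp_rot: [3.137, -0.011, 0.126]
contact_force: [0.3, -1.4, 0.2]
opening: 0.118
```

```bash
python3 - <<'E'
from h import *
tip=togo(-3)
print(proj("scene",tip),proj("scene",H))
i=grab_frame("scene");j=grab_frame("top");cv2.imwrite("pics/s9.png",i)
cv2.imwrite("pics/c9.png",np.hstack([crop(i,225,180,50,60,8),crop(j,240,110,100,120,4)]))
E
```

```text
t 16.35 tcp [488.  -17.5 389.5] grasp [489.7 -18.  234.5] toolz [ 0.011 -0.003 -1.   ] yaw 0.126 F [ 0.3 -1.4  0.2] op 0.118
tip: depth -9.1 lat(y) -2.0 slope(x) -2.3 tool shift to go [ 5.4 -2.   3.7] per mm depth [ 0.565 -0.004  0.825] F along axis -0.1
(np.float64(249.8141091755536), np.float64(225.61679253197588)) (np.float64(249.95928825982026), np.float64(229.43808503757703))
```

View pics/c9.png

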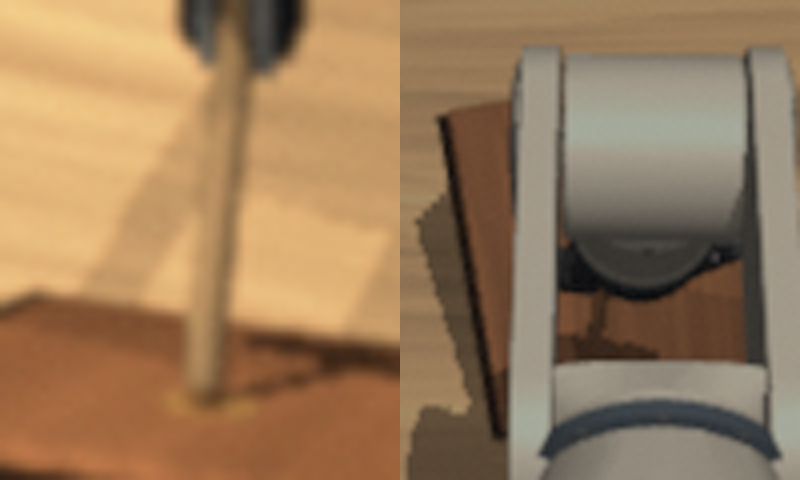

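Tip at scene ≈(250.4,229.4), ring centre ≈(251.4,230.0): the tip is just above the slope and needs about 3 mm sideways and about 5 mm up-slope. Correct, then approach gently.

Emit:
step_arm --commands '[[[2,-1.7,-1.5],0,0],[[2.3,-1.7,-1.5],0,0],[[0,0,0],0,0]]' --force 100

```text
clock: 16.82
eef_pos: [492.2, -13.2, 393.7]
tcp_rot: [3.137, -0.013, 0.126]
contact_force: [0.6, -0.2, 0.3]
opening: 0.112
```

```bash
sed -i 's/^TT=.*/TT=np.array([61.2,-1.6,258.])/' h.py; python3 - <<'E'
from h import *
togo(-3)
E
```

```text
t 16.825 tcp [492.2 -13.2 393.7] grasp [494.2 -13.7 238.7] toolz [ 0.013 -0.003 -1.   ] yaw 0.126 F [ 0.6 -0.2  0.3] op 0.112
tip: depth -5.6 lat(y) 2.9 slope(x) 1.6 tool shift to go [0.1 2.9 3.1] per mm depth [ 0.563 -0.004  0.826] F along axis 0.0
```

Emit:
step_arm --commands '[[[0.3,0,1.8],0,0],[[0.3,0,1.5],0,0],[[0.8,0,1.2],0,0],[[0,0,0],0,0]]'

```text
clock: 17.32
eef_pos: [493.7, -13.0, 388.8]
tcp_rot: [3.137, -0.012, 0.126]
contact_force: [-0.4, 0.1, -0.6]
opening: 0.113
```

```bash
sed -i 's/^TT=.*/TT=np.array([61.2,1.0,258.])/' h.py; python3 - <<'E'
from h import *
togo(3)
E
```

```text
t 17.325 tcp [493.7 -13.  388.8] grasp [495.7 -13.5 233.8] toolz [ 0.013 -0.003 -1.   ] yaw 0.126 F [-0.4  0.1 -0.6] op 0.113
tip: depth -0.7 lat(y) 0.4 slope(x) 0.0 tool shift to go [2.1 0.3 3.1] per mm depth [ 0.563 -0.004  0.826] F along axis 0.3
```

Advance in small steps, checking the force.

Emit:
step_arm --commands '[[[0.8,0,1.2],0,0],[[0.8,0,1.2],0,0],[[0,0,0],0,0]]'

```text
clock: 17.7
eef_pos: [495.1, -12.9, 386.3]
tcp_rot: [3.137, -0.011, 0.126]
contact_force: [-0.5, -0.1, -0.3]
opening: 0.113
```

Emit:
step_arm --commands '[[[0.8,0,1.2],0,0],[[0.8,0,1.2],0,0],[[0,0,0],0,0]]'

```text
clock: 18.08
eef_pos: [496.6, -12.7, 383.5]
tcp_rot: [3.137, -0.011, 0.126]
contact_force: [-0.4, 0.3, -0.4]
opening: 0.111
```

```bash
python3 - <<'E'
from h import *
togo(8)
i=grab_frame("scene");cv2.imwrite("pics/s10.png",i)
cv2.imwrite("pics/c10.png",crop(i,225,180,50,60,8))
E
```

```text
t 18.075 tcp [496.6 -12.7 383.5] grasp [498.4 -13.2 228.5] toolz [ 0.011 -0.003 -1.   ] yaw 0.126 F [-0.4  0.3 -0.4] op 0.111
tip: depth 5.2 lat(y) 0.3 slope(x) -1.1 tool shift to go [2.5 0.3 1.7] per mm depth [ 0.565 -0.004  0.825] F along axis 0.1
```

View pics/c10.png

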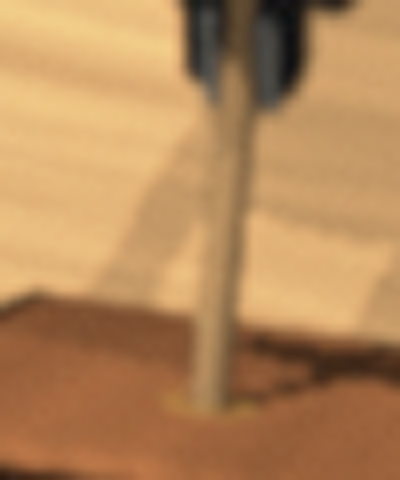

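The dowel is centred on the ring at about (251.2,231) in the scene view, with no contact force. That was my twelfth picture, so from here I go by force and numbers.

Emit:
step_arm --commands '[[[0.9,0,1.0],0,0],[[0.9,0,1.0],0,0],[[0,0,0],0,0]]'

```text
clock: 18.5
eef_pos: [498.4, -12.5, 381.3]
tcp_rot: [3.137, -0.01, 0.126]
contact_force: [-1.5, -1.0, -1.1]
opening: 0.114
```

Emit:
step_arm --commands '[[[0.9,0,1.0],0,0],[[0.9,0,1.0],0,0],[[0,0,0],0,0]]'

```text
clock: 18.88
eef_pos: [500.1, -12.2, 379.0]
tcp_rot: [3.137, -0.009, 0.126]
contact_force: [-1.2, -0.9, 0.3]
opening: 0.11
```

```bash
python3 - <<'E'
from h import *
togo(14)
E
```

```text
t 18.875 tcp [500.1 -12.2 379. ] grasp [501.6 -12.7 224. ] toolz [ 0.01  -0.003 -1.   ] yaw 0.126 F [-1.2 -0.9  0.3] op 0.11
tip: depth 10.7 lat(y) 0.4 slope(x) -1.1 tool shift to go [2.8 0.4 2.1] per mm depth [ 0.566 -0.004  0.824] F along axis -1.0
```

Emit:
step_arm --commands '[[[0.8,0,1.1],0,0],[[0.8,0,1.1],0,0],[[0.8,0,1.1],0,0],[[0,0,0],0,0]]'

```text
clock: 19.38
eef_pos: [502.5, -11.9, 375.3]
tcp_rot: [3.137, -0.008, 0.126]
contact_force: [-1.8, -0.5, -1.5]
opening: 0.115
```

```bash
python3 - <<'E'
from h import *
togo(18)
E
```

```text
t 19.375 tcp [502.5 -11.9 375.3] grasp [503.9 -12.4 220.4] toolz [ 0.009 -0.003 -1.   ] yaw 0.126 F [-1.8 -0.5 -1.5] op 0.115
tip: depth 15.0 lat(y) 0.4 slope(x) -1.4 tool shift to go [2.9 0.4 1.7] per mm depth [ 0.567 -0.004  0.824] F along axis 0.2
```

Emit:
step_arm --commands '[[[-0.4,0,0.9],0,0],[[0.5,0,1.3],0,0],[[0.7,0,1.2],0,0],[[0.7,0,1.2],0,0],[[0,0,0],0,0]]'

```text
clock: 20.0
eef_pos: [504.5, -11.7, 370.7]
tcp_rot: [3.137, -0.01, 0.126]
contact_force: [-0.9, -0.6, -1.2]
opening: 0.113
```

```bash
python3 - <<'E'
from h import *
togo(24)
E
```

```text
t 20.0 tcp [504.5 -11.7 370.7] grasp [506.  -12.2 215.7] toolz [ 0.01  -0.003 -1.   ] yaw 0.126 F [-0.9 -0.6 -1.2] op 0.113
tip: depth 20.1 lat(y) 0.3 slope(x) -2.2 tool shift to go [4.  0.3 2. ] per mm depth [ 0.566 -0.004  0.825] F along axis 0.4
```

Emit:
step_arm --commands '[[[0.3,0,1.4],0,0],[[0.6,0,1.3],0,0],[[0.7,0,1.2],0,0],[[0.7,0,1.2],0,0],[[0,0,0],0,0]]'

```text
clock: 20.62
eef_pos: [507.2, -11.4, 365.3]
tcp_rot: [3.137, -0.01, 0.126]
contact_force: [-0.8, 0.5, -1.0]
opening: 0.113
```

```bash
python3 - <<'E'
from h import *
togo(24)
E
```

```text
t 20.625 tcp [507.2 -11.4 365.3] grasp [508.8 -11.9 210.3] toolz [ 0.011 -0.003 -1.   ] yaw 0.126 F [-0.8  0.5 -1. ] op 0.113
tip: depth 26.1 lat(y) 0.3 slope(x) -2.9 tool shift to go [ 1.2  0.3 -3.4] per mm depth [ 0.565 -0.004  0.825] F along axis 0.4
```

Emit:
step_arm --commands '[[[0.6,0,1.3],0,0],[[0.7,0,1.2],0,0],[[0.7,0,1.2],0,0],[[0,0,0],0,0]]'

```text
clock: 21.12
eef_pos: [509.4, -11.2, 361.4]
tcp_rot: [3.137, -0.01, 0.126]
contact_force: [-0.4, -0.3, -0.6]
opening: 0.113
```

Emit:
step_arm --commands '[[[0.6,0,1.3],0,0],[[0.7,0,1.2],0,0],[[0.7,0,1.2],0,0],[[0,0,0],0,0]]'

```text
clock: 21.62
eef_pos: [511.5, -10.9, 357.6]
tcp_rot: [3.137, -0.01, 0.126]
contact_force: [-1.1, -0.3, 0.9]
opening: 0.11
```

```bash
python3 - <<'E'
from h import *
togo(40)
E
```

```text
t 21.625 tcp [511.5 -10.9 357.6] grasp [513.1 -11.4 202.6] toolz [ 0.011 -0.003 -1.   ] yaw 0.126 F [-1.1 -0.3  0.9] op 0.11
tip: depth 34.9 lat(y) 0.2 slope(x) -3.8 tool shift to go [6.  0.2 2.1] per mm depth [ 0.565 -0.004  0.825] F along axis -1.4
```

Emit:
step_arm --commands '[[[0.7,0,1.2],0,0],[[0.7,0,1.2],0,0],[[0.7,0,1.2],0,0],[[0,0,0],0,0]]'

```text
clock: 22.12
eef_pos: [513.4, -10.7, 354.3]
tcp_rot: [3.137, -0.01, 0.126]
contact_force: [-2.5, -0.1, 2.5]
opening: 0.114
```

Emit:
step_arm --commands '[[[0.7,0,1.2],0,0],[[0.7,0,1.2],0,0],[[0.7,0,1.2],0,0],[[0,0,0],0,0]]'

```text
clock: 22.62
eef_pos: [515.2, -10.5, 351.3]
tcp_rot: [3.137, -0.009, 0.126]
contact_force: [-2.4, -0.2, 2.1]
opening: 0.116
```

```bash
python3 - <<'E'
from h import *
togo(50)
# flap check: change in the scene view against the start, case front / beyond
a=cv2.imread("pics/s10.png");i=grab_frame("scene");cv2.imwrite("pics/s11.png",i)
d=cv2.absdiff(a,i).max(2);print("front changed px",(d[255:320,195:300]>40).sum())
E
```

```text
t 22.625 tcp [515.2 -10.5 351.3] grasp [516.6 -11.  196.3] toolz [ 0.009 -0.003 -1.   ] yaw 0.126 F [-2.4 -0.2  2.1] op 0.116
tip: depth 42.1 lat(y) 0.2 slope(x) -4.7 tool shift to go [8.3 0.1 3.8] per mm depth [ 0.566 -0.004  0.824] F along axis -3.1
front changed px 0
```

The catch is met at about 35 mm (about 3 N). Keep pressing.

Emit:
step_arm --commands '[[[0.7,0,1.2],0,0],[[0.7,0,1.2],0,0],[[0.7,0,1.2],0,0],[[0,0,0],0,0]]'

```text
clock: 23.18
eef_pos: [517.0, -10.3, 348.3]
tcp_rot: [3.137, -0.008, 0.126]
contact_force: [-2.7, 0.3, 2.7]
opening: 0.11
```

```bash
cat >> h.py <<'E'
def flap():
    a=cv2.imread("pics/s10.png");i=grab_frame("scene");d=cv2.absdiff(a,i).max(2)
    print("front changed px",(d[255:330,195:300]>40).sum());return i
E
python3 - <<'E'
from h import *
togo(50);flap()
E
```

```text
t 23.175 tcp [517.  -10.3 348.3] grasp [518.3 -10.9 193.3] toolz [ 0.008 -0.004 -1.   ] yaw 0.126 F [-2.7  0.3  2.7] op 0.11
tip: depth 45.5 lat(y) 0.1 slope(x) -5.1 tool shift to go [6.8 0.1 0.8] per mm depth [ 0.567 -0.004  0.824] F along axis -3.8
front changed px 0
```

Emit:
step_arm --commands '[[[0.7,0,1.2],0,0],[[0.7,0,1.2],0,0],[[0,0,0],0,0],[[0,0,0],0,0]]'

```text
clock: 23.72
eef_pos: [518.3, -10.1, 346.2]
tcp_rot: [3.137, -0.007, 0.126]
contact_force: [-3.2, -0.6, 3.6]
opening: 0.112
```

```bash
python3 - <<'E'
from h import *
togo(50);flap()
E
```

```text
t 23.725 tcp [518.3 -10.1 346.2] grasp [519.5 -10.7 191.2] toolz [ 0.008 -0.004 -1.   ] yaw 0.126 F [-3.2 -0.6  3.6] op 0.112
tip: depth 48.0 lat(y) 0.2 slope(x) -5.4 tool shift to go [ 5.6  0.2 -1.4] per mm depth [ 0.568 -0.004  0.823] F along axis -4.8
front changed px 59
```

Emit:
step_arm --commands '[[[0,0,0],0,0],[[0,0,0],0,0],[[0,0,0],0,0],[[0,0,0],0,0]]'

```text
clock: 24.28
eef_pos: [518.3, -10.1, 346.2]
tcp_rot: [3.137, -0.007, 0.126]
contact_force: [-3.9, 0.1, 2.8]
opening: 0.111
```

```bash
python3 - <<'E'
from h import *
togo(50);flap()
E
```

```text
t 24.275 tcp [518.3 -10.1 346.2] grasp [519.5 -10.7 191.2] toolz [ 0.008 -0.004 -1.   ] yaw 0.126 F [-3.9  0.1  2.8] op 0.111
tip: depth 47.9 lat(y) 0.1 slope(x) -5.4 tool shift to go [ 5.6  0.2 -1.4] per mm depth [ 0.568 -0.004  0.823] F along axis -4.5
front changed px 56
```

Emit:
step_arm --commands '[[[0.7,0,1.2],0,0],[[0.4,0,0.7],0,0],[[0,0,0],0,0],[[0,0,0],0,0],[[0,0,0],0,0]]'

```text
clock: 24.95
eef_pos: [519.1, -10.0, 345.1]
tcp_rot: [3.137, -0.006, 0.126]
contact_force: [-3.0, -0.4, 3.7]
opening: 0.114
```

```bash
python3 - <<'E'
from h import *
togo(50);flap()
E
```

```text
t 24.95 tcp [519.1 -10.  345.1] grasp [520.1 -10.6 190.1] toolz [ 0.007 -0.004 -1.   ] yaw 0.126 F [-3.  -0.4  3.7] op 0.114
tip: depth 49.2 lat(y) 0.1 slope(x) -5.7 tool shift to go [ 5.1  0.1 -2.5] per mm depth [ 0.568 -0.004  0.823] F along axis -4.8
front changed px 3956
```

The flap is dropping. Hold one second, then withdraw along the same line.

Emit:
step_arm --commands '[[[0,0,0],0,0],[[0,0,0],0,0],[[0,0,0],0,0],[[0,0,0],0,0],[[0,0,0],0,0],[[0,0,0],0,0],[[0,0,0],0,0],[[0,0,0],0,0]]'

```text
clock: 26.0
eef_pos: [519.1, -10.0, 345.0]
tcp_rot: [3.137, -0.006, 0.126]
contact_force: [-4.1, 0.3, 3.9]
opening: 0.115
```

```bash
python3 - <<'E'
from h import *
togo(20);i=flap();cv2.imwrite("pics/s12.png",i)
E
```

```text
t 26.0 tcp [519.1 -10.  345. ] grasp [520.1 -10.6 190. ] toolz [ 0.007 -0.004 -1.   ] yaw 0.126 F [-4.1  0.3  3.9] op 0.115
tip: depth 49.2 lat(y) 0.1 slope(x) -5.7 tool shift to go [-11.9   0.3 -27.3] per mm depth [ 0.568 -0.004  0.823] F along axis -5.5
front changed px 4518
```

Emit:
step_arm --commands '[[[-0.7,0,-1.2],0,0],[[-1.4,0,-2.4],0,0],[[-1.7,0,-3],0,0],[[-1.7,0,-3],0,0],[[-1.7,0,-3],0,0],[[0,0,0],0,0]]'

```text
clock: 26.8
eef_pos: [511.6, -11.0, 358.4]
tcp_rot: [3.137, -0.007, 0.126]
contact_force: [-0.2, 0.1, 0.1]
opening: 0.11
```

```bash
python3 - <<'E'
from h import *
togo(0);i=flap();b=cv2.imread("pics/s12.png");print("moved since",(cv2.absdiff(i,b).max(2)[255:330,195:300]>40).sum())
E
```

```text
t 26.8 tcp [511.6 -11.  358.4] grasp [512.8 -11.6 203.4] toolz [ 0.008 -0.004 -1.   ] yaw 0.126 F [-0.2  0.1  0.1] op 0.11
tip: depth 34.0 lat(y) 0.1 slope(x) -4.0 tool shift to go [-16.    0.2 -30.3] per mm depth [ 0.568 -0.004  0.823] F along axis -0.2
front changed px 4434
moved since 74
```

Emit:
step_arm --commands '[[[-1.8,0,-3],0,0],[[-2.6,0,-4.4],0,0],[[-2.6,0,-4.4],0,0],[[-2.6,0,-4.4],0,0],[[-2.6,0,-4.4],0,0],[[0,0,0],0,0]]'

```text
clock: 27.6
eef_pos: [498.7, -12.5, 380.3]
tcp_rot: [3.137, -0.008, 0.126]
contact_force: [-0.3, -0.0, -0.2]
opening: 0.115
```

```bash
python3 - <<'E'
from h import *
togo(-25)
E
```

```text
t 27.6 tcp [498.7 -12.5 380.3] grasp [500.1 -13.1 225.3] toolz [ 0.009 -0.004 -1.   ] yaw 0.126 F [-0.3 -0.  -0.2] op 0.115
tip: depth 8.8 lat(y) 0.2 slope(x) -1.8 tool shift to go [-17.7   0.3 -28.8] per mm depth [ 0.567 -0.004  0.824] F along axis -0.0
```

Emit:
step_arm --commands '[[[-4,0,-6.8],0,0],[[-6,0,-10],0,0],[[-6,0,-10],0,0],[[-6,0,-14],0,0],[[0,-5,-10],0,0],[[-6,-20,0],0,0],[[-11,-37,0],0,0],[[-13,-44,0],0,0],[[-13,-44,0],0,0],[[-13,-44,0],0,0],[[-13,-44,0],0,0],[[-11,-37,0],0,0],[[-6,-18,0],0,0],[[0,0,0],0,0],[[0,0,0],0,0]]'

```text
clock: 29.48
eef_pos: [349.2, 275.2, 439.4]
tcp_rot: [3.14, -0.018, 0.125]
contact_force: [-0.2, -0.1, -0.5]
opening: 0.115
```

```bash
python3 - <<'E'
from h import *
st();t=cv2.imread("pics/top0.png");h=cv2.cvtColor(t,cv2.COLOR_BGR2HSV)
g=cv2.inRange(h,(150,40,80),(179,255,255))
for c in cv2.findContours(g,0,2)[0]:
    if cv2.contourArea(c)>100: print([onz("top",*p,50).round(0) for p in cv2.boxPoints(cv2.minAreaRect(c))])
E
```

```text
t 29.475 tcp [349.2 275.2 439.4] grasp [352.  275.3 284.4] toolz [ 0.018  0.    -1.   ] yaw 0.125 F [-0.2 -0.1 -0.5] op 0.115
[array([160., 416.,  50.]), array([236., 413.,  50.]), array([230., 336.,  50.]), array([154., 340.,  50.])]
[array([353., 280.,  50.]), array([370., 204.,  50.]), array([295., 187.,  50.]), array([279., 262.,  50.])]
```

Emit:
step_arm --commands '[[[0,0,12],0,0],[[0,0,20],0,0],[[0,0,22],0,0],[[0,0,22],0,0],[[0,0,22],0,0],[[0,0,22],0,0],[[0,0,14],0,0],[[0,0,8],0,0],[[0,0,0],0,0]]'

```text
clock: 30.6
eef_pos: [354.0, 269.1, 289.4]
tcp_rot: [3.138, -0.017, 0.115]
contact_force: [-0.2, -0.7, 1.0]
opening: 0.11
```

```bash
python3 - <<'E'
from h import *
s,R,g=st();print("tip",s["eef_pos"]+R@TT)
E
```

```text
t 30.6 tcp [354.  269.1 289.4] grasp [356.7 268.9 134.4] toolz [ 0.017 -0.002 -1.   ] yaw 0.115 F [-0.2 -0.7  1. ] op 0.11
tip [419.33826111 274.77090039  32.43376816]
```

Emit:
step_arm --commands '[[[8,-1,0],0,0],[[8,-1,0],0,0],[[8,0,0],0,0],[[8,0,0],0,0],[[7,0,0],0,0],[[7,0,0],0,0],[[7,0,0],0,0],[[6,0,0],0,0],[[0,0,0],0,0]]' --force 20

```text
clock: 31.72
eef_pos: [405.9, 275.7, 290.8]
tcp_rot: [3.131, 0.018, 0.111]
contact_force: [-1.8, -0.2, -0.8]
opening: 0.114
```

```bash
python3 - <<'E'
from h import *
st()
E
```

```text
t 31.725 tcp [405.9 275.7 290.8] grasp [403.2 273.7 135.8] toolz [-0.017 -0.013 -1.   ] yaw 0.111 F [-1.8 -0.2 -0.8] op 0.114
```

Emit:
step_arm --commands '[[[5,0,0],0,0],[[5,0,0],0,0],[[5,0,0],0,0],[[5,0,0],0,0],[[4,0,0],0,0],[[0,0,0],0,0]]'

```text
clock: 32.48
eef_pos: [428.6, 278.1, 290.6]
tcp_rot: [3.13, 0.027, 0.109]
contact_force: [-1.7, -0.3, -1.2]
opening: 0.108
```

```bash
python3 - <<'E'
from h import *
s,R,g=st()
i=grab_frame("scene");cv2.imwrite("pics/s13.png",i)
# dowel pixels: compare with start-free background
u,v=map(int,proj("scene",g));print(u,v)
b=cv2.imread("pics/s12.png");d=cv2.absdiff(i,b).max(2)
gg=proj("scene",g);print("pred vertical: top",proj("scene",g+[0,0,24]),"z50",proj("scene",np.array([g[0],g[1],50])))
for r in range(v-15,v+45,3):
    row=i[r,u-14:u+15].astype(int);lum=row.sum(1)//3;print(r,u-14,*lum)
E
```

```text
t 32.475 tcp [428.6 278.1 290.6] grasp [424.7 275.8 135.7] toolz [-0.025 -0.015 -1.   ] yaw 0.109 F [-1.7 -0.3 -1.2] op 0.108
372 219
pred vertical: top (np.float64(373.86548788746154), np.float64(212.35825297280928)) z50 (np.float64(367.2952434785652), np.float64(241.96826085573275))
204 358 22 27 27 23 24 59 117 157 156 119 65 25 15 20 20 21 16 18 22 13 20 19 16 21 14 18 17 22 22
207 358 34 22 23 22 24 20 22 36 56 54 35 26 15 24 30 55 75 80 75 65 44 25 23 15 24 18 42 62 70
210 358 114 63 27 24 23 27 27 25 26 24 19 18 17 25 47 81 97 104 100 80 44 20 20 23 22 23 27 35 28
213 358 168 145 108 76 61 65 67 55 38 24 19 18 20 31 50 67 74 73 65 38 19 17 21 20 16 19 17 21 19
216 358 131 102 99 104 124 151 164 148 97 45 21 30 37 41 51 64 68 61 45 28 21 16 20 20 32 37 41 38 28
219 358 187 185 183 178 169 169 162 126 64 29 49 69 68 57 61 69 65 54 57 68 57 34 51 83 102 109 111 109 111
222 358 185 185 185 185 182 174 156 106 48 43 65 71 63 60 69 66 55 56 69 58 35 53 114 159 168 168 171 171 174
225 358 109 114 114 112 118 123 124 119 106 91 83 70 58 68 70 60 56 65 67 51 47 78 121 160 176 175 172 1
[... 521 characters left out ...]
8 97 95 96 96
243 358 112 110 110 123 129 136 135 116 92 84 83 94 105 89 75 76 81 95 100 102 100 99 99 97 96 97 95 95 94
246 358 84 64 63 62 61 58 62 61 62 63 62 60 65 65 68 72 73 76 85 97 101 102 100 102 101 102 101 101 101
249 358 78 67 68 67 69 67 68 69 71 72 74 75 77 74 77 74 76 75 72 73 73 74 74 77 72 69 68 76 90
252 358 79 76 78 78 78 77 79 76 79 78 77 78 79 77 78 78 79 77 77 77 77 76 77 77 77 77 78 81 87
255 358 76 75 79 77 77 76 77 76 79 70 59 49 51 54 60 68 77 77 76 77 76 80 78 79 78 79 80 85 95
258 358 75 76 75 75 73 72 71 71 73 72 64 54 46 42 45 60 75 77 79 79 78 77 78 77 77 77 76 82 90
261 358 75 77 76 76 76 75 73 73 76 74 73 72 75 74 73 73 73 72 73 70 70 69 73 72 71 75 80 92 117
```

Emit:
step_arm --commands '[[[3,0,0],0,0],[[3,0,0],0,0],[[0,0,0],0,0]]'

```text
clock: 32.9
eef_pos: [432.2, 278.3, 290.2]
tcp_rot: [3.129, 0.035, 0.108]
contact_force: [-5.6, 1.0, 3.1]
opening: 0.112
```

```bash
python3 - <<'E'
from h import *
st()
E
```

```text
t 32.9 tcp [432.2 278.3 290.2] grasp [427.  275.8 135.3] toolz [-0.034 -0.016 -0.999] yaw 0.108 F [-5.6  1.   3.1] op 0.112
```

The dowel seems flush against the stand's near face, so it should be upright again. Back off, lift, and go over the hole.

Emit:
step_arm --commands '[[[-2,0,0],0,0],[[-2,0,-3],0,0],[[0,0,-10],0,0],[[0,0,-14],0,0],[[0,0,-14],0,0],[[0,0,-8],0,0],[[0,0,0],0,0]]' --force 50

```text
clock: 33.78
eef_pos: [431.7, 279.5, 345.0]
tcp_rot: [3.132, 0.027, 0.108]
contact_force: [0.5, -0.4, -0.1]
opening: 0.113
```

```bash
python3 - <<'E'
from h import *
s,R,g=st();print(R.T@(np.array([470.8,290.3,g[2]])-g))
E
```

```text
t 33.775 tcp [431.7 279.5 345. ] grasp [427.6 277.5 190.1] toolz [-0.026 -0.013 -1.   ] yaw 0.108 F [ 0.5 -0.4 -0.1] op 0.113
[44.29221218 -8.05687376 -1.29638896]
```

Emit:
step_arm --commands '[[[8,-1.5,0],0,0],[[12,-2.5,0],0,0],[[12,-2,0],0,0],[[8,-1.5,0],0,0],[[3,0,0],0,0],[[0,0,0],0,0]]'

```text
clock: 34.52
eef_pos: [477.0, 292.4, 342.0]
tcp_rot: [3.131, 0.029, 0.108]
contact_force: [-0.6, 0.4, -0.5]
opening: 0.115
```

```bash
cat > dw.py <<'E'
from h import *
def dowel(i,g,n="scene"):
    """bright-ish dowel: per image row, centre of the wood strip near the expected column (s12 as background)"""
    b=cv2.imread("pics/s12.png");out=[]
    for z in range(-110,-25,5):
        u,v=proj(n,g+[0,0,z]);r=int(round(v));u0=int(round(u))-12
        d=cv2.absdiff(i[r,u0:u0+25],b[r,u0:u0+25]).max(1)
        out.append((r,u0,d.tolist()))
    return out
s,R,g=st();i=grab_frame("scene");cv2.imwrite("pics/s14.png",i)
for x in dowel(i,g):print(*x)
hsv=cv2.cvtColor(i,cv2.COLOR_BGR2HSV)
print("pred tip",proj("scene",g-[0,0,118]),"hole",proj("scene",np.array([470.8,290.3,50])))
print(sense()["tcp_rot"], R.T@(np.array([470.8,290.3,g[2]])-g))
E
python3 dw.py
```

```text
t 34.525 tcp [477.  292.4 342. ] grasp [472.7 290.2 187.1] toolz [-0.028 -0.014 -1.   ] yaw 0.108 F [-0.6  0.4 -0.5] op 0.115
249 359 [16, 21, 28, 47, 66, 72, 70, 72, 71, 60, 32, 14, 13, 15, 32, 47, 67, 69, 69, 66, 67, 72, 73, 72, 75]
248 359 [19, 19, 35, 53, 70, 75, 73, 72, 71, 61, 36, 14, 15, 15, 22, 41, 62, 74, 75, 80, 83, 91, 93, 101, 101]
247 360 [21, 36, 57, 71, 72, 68, 70, 70, 58, 41, 17, 18, 33, 51, 64, 80, 89, 100, 102, 105, 104, 103, 103, 103, 103]
245 360 [22, 24, 32, 45, 48, 47, 44, 35, 23, 27, 61, 105, 120, 128, 124, 111, 104, 101, 102, 103, 102, 103, 103, 103, 101]
244 360 [27, 32, 36, 40, 43, 43, 39, 24, 8, 12, 41, 100, 123, 127, 131, 122, 107, 102, 99, 100, 101, 103, 102, 101, 102]
243 361 [34, 35, 34, 34, 32, 31, 17, 3, 7, 32, 91, 117, 125, 132, 124, 110, 104, 100, 101, 103, 102, 100, 101, 103, 101]
241 361 [34, 32, 32, 32, 30, 18, 8, 2, 5, 20, 59, 103, 115, 121, 127, 117, 104, 101, 100, 100, 100, 103, 101, 102, 102]
240 361 [33, 31, 32, 29, 22, 10, 4, 1, 2, 7, 43, 92, 110, 115, 124, 117, 104, 102, 99, 101, 102, 102, 102, 102, 103]
239 362 [32, 30, 24, 12, 3, 2, 4, 1
[... 461 characters left out ...]
121, 129, 135, 121, 106, 101, 102, 102, 98, 63, 23, 8, 3]
232 363 [5, 6, 3, 1, 1, 4, 3, 3, 3, 13, 46, 105, 128, 129, 133, 122, 105, 100, 103, 102, 86, 39, 10, 2, 5]
230 364 [6, 5, 5, 3, 1, 2, 4, 2, 13, 57, 117, 139, 132, 128, 128, 113, 105, 104, 97, 66, 28, 5, 5, 5, 3]
229 364 [3, 5, 4, 3, 1, 4, 3, 2, 14, 65, 120, 140, 138, 134, 134, 119, 107, 104, 95, 53, 19, 2, 3, 2, 3]
227 364 [1, 3, 5, 2, 2, 1, 0, 6, 18, 59, 119, 153, 153, 148, 147, 148, 143, 132, 100, 56, 32, 25, 24, 12, 7]
pred tip (np.float64(370.67918821972614), np.float64(251.27364893552686)) hole (np.float64(369.70582185189625), np.float64(255.60141048229437))
[3.13055483 0.02937912 0.10813981] [-1.86014551 -0.31959856  0.05093336]
```

Emit:
step_arm --commands '[[[-1.5,0,5],0,0],[[-0.4,-0.3,6],0,0],[[0,0,2],0,0],[[0,0,0],0,0]]'

```text
clock: 35.08
eef_pos: [473.5, 292.0, 328.0]
tcp_rot: [3.13, 0.03, 0.109]
contact_force: [1.1, -0.1, 0.3]
opening: 0.113
```

```bash
python3 - <<'E'
from h import *
s,R,g=st();print(R.T@(np.array([470.8,290.3,g[2]])-g))
i=grab_frame("scene");cv2.imwrite("pics/s15.png",i)
# dowel edges by matching brightness in rows; print V channel and hue around the dowel, rows 225-258
h=cv2.cvtColor(i,cv2.COLOR_BGR2HSV)
for r in range(228,262,2): print(r,360,*h[r,360:384,2])
E
```

```text
t 35.075 tcp [473.5 292.  328. ] grasp [469.  289.8 173. ] toolz [-0.029 -0.015 -0.999] yaw 0.109 F [ 1.1 -0.1  0.3] op 0.113
[ 1.80717346 -0.33160781 -0.0581861 ]
228 360 130 129 129 129 131 127 130 130 131 132 127 115 100 87 75 77 88 93 80 61 66 80 89 112
230 360 129 128 129 128 130 129 130 132 130 131 132 126 115 102 86 88 93 91 80 79 93 105 137 188
232 360 128 131 128 131 129 129 131 132 132 132 131 125 114 102 89 92 96 98 112 127 130 128 130 148
234 360 129 128 128 129 130 130 130 132 132 133 129 127 110 98 105 107 100 108 124 134 135 134 136 143
236 360 146 140 139 140 142 145 140 141 139 137 135 130 118 117 113 111 105 113 127 132 131 131 129 127
238 360 189 189 189 187 195 206 215 218 214 207 202 176 132 116 115 105 107 117 127 130 131 129 130 133
240 360 205 205 204 203 203 205 219 226 228 225 214 173 128 114 110 104 110 123 127 127 126 128 126 128
242 360 204 200 202 202 202 206 210 223 233 233 210 153 119 112 105 109 121 127 126 127 126 123 125 125
244 360 147 149 152 162 171 175 183 195 215 220 183 133 117 109 102 113 129 134 134 133 132 133 131 132
246 360 83 66 46 46 54 66 74 80 100 119 123 117 112 102 107 118 127 130 132 133 133 132 134 135
248 360 79 57 43 48 44 46 43 43 57 85 108 115 107 91 72 66 59 68 71 77 89 101 112 116
250 360 90 75 64 52 48 48 41 47 70 97 113 110 97 78 55 45 44 46 44 44 42 41 45 52
252 360 98 96 97 93 90 85 75 74 91 109 111 103 86 67 49 49 45 46 45 46 46 46 46 45
254 360 95 97 94 94 95 94 95 96 102 107 105 95 77 57 46 43 47 50 45 47 48 44 43 42
256 360 94 95 95 95 96 99 96 91 81 85 85 75 54 47 59 71 81 81 67 53 46 47 46 43
258 360 94 92 91 93 91 93 93 87 81 67 59 52 59 74 98 108 109 106 106 100 89 81 72 63
260 360 95 96 95 95 93 94 96 95 92 95 90 94 96 101 105 109 111 110 111 113 113 114 117 113
```

The numbers put the tip at scene ≈(369.8,255), right over the hole at about (370,256). Shift 1.7 mm and lower gently.

Emit:
step_arm --commands '[[[1.3,-0.3,1.5],0,0],[[0,0,2],0,0],[[0,0,2],0,0],[[0,0,0],0,0]]'

```text
clock: 35.62
eef_pos: [474.9, 292.5, 322.4]
tcp_rot: [3.131, 0.03, 0.108]
contact_force: [-0.1, -0.4, 0.4]
opening: 0.117
```

```bash
python3 - <<'E'
from h import *
s,R,g=st();print(s["contact_force"],R.T@(np.array([470.8,290.3,g[2]])-g))
E
```

```text
t 35.625 tcp [474.9 292.5 322.4] grasp [470.5 290.3 167.5] toolz [-0.028 -0.014 -1.   ] yaw 0.108 F [-0.1 -0.4  0.4] op 0.117
[-0.12537851 -0.41503693  0.42403966] [ 0.29881118  0.02127064 -0.00859437]
```

Emit:
step_arm --commands '[[[0,0,2],0,0],[[0,0,2],0,0],[[0,0,0],0,0]]'

```text
clock: 36.0
eef_pos: [475.4, 292.8, 320.8]
tcp_rot: [3.132, 0.027, 0.108]
contact_force: [-0.8, -0.3, 0.5]
opening: 0.111
```

Emit:
step_arm --commands '[[[0,0,1.5],0,0],[[0,0,1.5],0,0],[[0,0,0],0,0]]'

```text
clock: 36.38
eef_pos: [475.8, 292.9, 320.9]
tcp_rot: [3.132, 0.025, 0.109]
contact_force: [-0.7, -0.4, 0.1]
opening: 0.114
```

```bash
python3 - <<'E'
from h import *
s,R,g=st();print(s["contact_force"],s["wrist_torque"],R.T@(np.array([470.8,290.3,g[2]])-g))
E
```

```text
t 36.375 tcp [475.8 292.9 320.9] grasp [472.  291.1 165.9] toolz [-0.024 -0.012 -1.   ] yaw 0.109 F [-0.7 -0.4  0.1] op 0.114
[-0.65042699 -0.40120378  0.07725934] [-0.02864636  0.18260854 -0.04640485] [-1.31665198  0.62754282  0.03904721]
```

Emit:
step_arm --commands '[[[-1.3,0.6,-1],0,0],[[0,0,0],0,0],[[0,0,3],0,0],[[0,0,3],0,0]]'

```text
clock: 36.88
eef_pos: [475.8, 292.8, 320.2]
tcp_rot: [3.134, 0.02, 0.109]
contact_force: [-7.8, -5.1, 40.2]
opening: 0.119
```

```bash
python3 - <<'E'
from h import *
s,R,g=st();print(s["contact_force"],s["wrist_torque"],R.T@(np.array([470.8,290.3,g[2]])-g))
i=grab_frame("scene");cv2.imwrite("pics/s16.png",i)
h=cv2.cvtColor(i,cv2.COLOR_BGR2HSV)
for r in range(246,262): print(r,360,*h[r,360:384,2])
j=grab_frame("top");cv2.imwrite("pics/t16.png",j)
E
```

```text
t 36.875 tcp [475.8 292.8 320.2] grasp [472.8 291.3 165.2] toolz [-0.019 -0.01  -1.   ] yaw 0.109 F [-7.8 -5.1 40.2] op 0.119
[-7.79501476 -5.11947477 40.21649112] [-1.54067781  1.95796724 -0.0894138 ] [-2.05964042  0.73944512  0.04780647]
246 360 78 53 41 48 58 71 78 92 113 131 131 119 115 106 98 104 121 130 131 133 133 132 134 133
247 360 80 54 46 43 44 42 40 45 56 80 106 115 114 104 90 87 99 109 114 118 120 125 130 130
248 360 78 54 44 46 46 44 44 46 48 75 101 113 113 98 78 58 60 65 74 78 90 100 110 115
249 360 80 53 44 43 44 45 47 46 55 81 109 113 107 93 71 50 43 45 49 48 53 60 67 79
250 360 83 57 47 44 43 43 42 45 56 87 114 114 104 85 64 47 43 44 46 42 41 42 44 49
251 360 90 75 67 52 43 43 42 46 64 92 110 112 100 79 56 46 49 46 43 46 46 41 44 44
252 360 95 94 83 68 53 51 51 51 75 102 112 110 99 79 55 48 47 45 45 47 47 47 47 44
253 360 94 96 94 85 74 72 71 69 85 106 113 105 92 76 54 47 46 47 43 47 46 47 47 44
254 360 95 94 95 95 92 91 90 86 97 112 110 98 82 65 48 44 49 45 47 46 49 45 45 47
255 360 99 94 95 96 95 97 94 96 103 111 108 95 76 57 45 47 50 51 48 46 46 45 47 46
256 360 95 95 95 98 96 96 99 101 105 111 103 92 70 49 47 59 70 64 53 42 47 48 48 47
257 360 95 95 93 95 94 96 96 100 105 106 99 87 65 50 61 83 90 88 65 51 45 44 44 44
258 360 93 95 93 93 93 93 96 96 104 102 99 84 66 64 83 96 101 97 89 73 57 47 45 46
259 360 97 94 94 96 95 93 94 91 95 97 93 86 79 83 92 100 103 104 106 96 85 74 63 55
260 360 97 95 95 96 95 94 94 93 94 93 92 91 89 93 99 103 107 110 110 110 107 99 89 74
261 360 94 94 94 95 96 93 94 93 93 95 94 94 96 101 106 107 108 107 106 108 110 108 103 97
```

The tip caught the rim (a brief 40 N on the stand). The rows show the tip's front edge at row 259, so the dowel still leans a few degrees and the tip is about 5 mm too far in +x. Lift, shift and retry more gently.

Emit:
step_arm --commands '[[[0,0,-3],0,0],[[0,0,-3],0,0],[[0,0,0],0,0],[[-3,0.2,0],0,0],[[-2.5,0.2,0],0,0],[[0,0,0],0,0]]'

```text
clock: 37.72
eef_pos: [469.7, 291.6, 325.6]
tcp_rot: [3.133, 0.022, 0.109]
contact_force: [-0.0, -0.2, -1.0]
opening: 0.11
```

```bash
cat > row.py <<'E'
from h import *
s,R,g=st()
i=grab_frame("scene")
h=cv2.cvtColor(i,cv2.COLOR_BGR2HSV)
for r in range(247,262): print(r,362,*h[r,362:380,2])
E
python3 row.py
```

```text
t 37.725 tcp [469.7 291.6 325.6] grasp [466.5 290.  170.6] toolz [-0.021 -0.01  -1.   ] yaw 0.109 F [-0.  -0.2 -1. ] op 0.11
247 362 44 42 41 42 42 42 54 79 105 116 112 101 94 90 100 107 113 117
248 362 44 46 47 46 41 43 53 85 109 115 110 95 77 60 59 66 70 77
249 362 53 50 52 49 44 47 60 88 111 117 102 89 63 46 44 45 44 47
250 362 76 71 71 63 50 47 63 93 114 112 100 81 55 47 46 44 45 44
251 362 97 95 93 84 67 58 73 98 110 109 96 79 55 46 45 45 46 43
252 362 99 99 98 96 86 76 87 107 114 107 93 75 51 44 48 48 46 46
253 362 94 94 95 97 96 94 101 111 110 103 86 64 48 45 48 46 45 48
254 362 95 95 95 95 96 96 103 110 110 100 79 58 46 48 51 50 49 50
255 362 95 94 96 95 94 92 97 104 103 93 74 53 49 59 72 73 73 65
256 362 96 98 96 98 96 90 87 89 90 79 61 49 59 80 92 95 91 85
257 362 94 92 96 97 95 89 73 66 66 58 46 57 80 100 107 107 106 101
258 362 93 94 94 92 93 88 79 65 59 54 59 76 98 110 115 117 118 113
259 362 97 92 94 93 93 92 89 81 81 75 77 90 103 112 115 116 118 118
260 362 95 93 94 96 95 96 96 99 97 96 97 100 107 110 109 110 114 114
261 362 103 102 103 102 103 103 105 104 106 109 109 109 109 109 107 108 107 107
```

Emit:
step_arm --commands '[[[2.2,-1.7,1],0,0],[[0,0,1.2],0,0],[[0,0,1.2],0,0],[[0,0,0],0,0]]'

```text
clock: 38.28
eef_pos: [472.0, 293.7, 321.8]
tcp_rot: [3.133, 0.022, 0.109]
contact_force: [0.4, 0.2, -0.7]
opening: 0.115
```

```bash
python3 row.py
```

```text
t 38.275 tcp [472.  293.7 321.8] grasp [468.8 292.1 166.8] toolz [-0.021 -0.01  -1.   ] yaw 0.109 F [ 0.4  0.2 -0.7] op 0.115
247 362 52 41 41 44 44 40 45 61 86 107 116 111 98 85 92 106 113 115
248 362 56 46 45 45 46 43 45 54 83 109 115 108 92 66 60 67 73 76
249 362 52 45 46 44 46 45 46 61 91 113 115 105 84 63 46 42 45 47
250 362 65 52 47 46 42 46 46 67 97 115 113 99 80 57 45 45 43 46
251 362 85 76 64 55 50 51 51 74 102 116 111 94 72 50 47 48 45 48
252 362 98 94 88 76 74 71 71 86 111 114 105 89 67 49 48 44 45 46
253 362 97 98 93 91 93 92 90 97 112 113 102 83 63 52 45 48 44 49
254 362 92 95 95 95 95 95 94 104 113 110 97 77 56 45 47 45 47 46
255 362 94 95 94 94 95 92 94 107 112 105 93 72 50 47 50 51 51 48
256 362 96 96 96 98 95 90 91 104 109 102 87 65 51 62 68 71 69 63
257 362 94 95 93 96 94 90 87 99 104 98 79 64 64 82 94 94 95 85
258 362 93 94 93 92 93 93 88 87 90 86 75 70 83 99 108 107 108 103
259 362 97 96 93 93 93 93 87 84 80 76 77 84 95 109 115 115 115 116
260 362 96 94 94 96 95 92 93 92 88 90 92 98 102 109 110 111 112 114
261 362 100 95 97 96 95 95 97 96 97 102 105 107 109 109 108 107 107 109
```

Emit:
step_arm --commands '[[[0,0,1.2],0,0],[[0,0,1.2],0,0],[[0,0,1.2],0,0]]'

```text
clock: 38.7
eef_pos: [472.3, 293.9, 319.6]
tcp_rot: [3.134, 0.02, 0.109]
contact_force: [-2.8, -2.1, 13.6]
opening: 0.11
```

```bash
python3 row.py|tail -6; python3 -c "
from h import *
st()"
```

```text
256 362 95 95 97 96 96 91 90 104 109 104 92 73 53 59 68 72 66 54
257 362 93 94 95 95 96 92 95 104 110 99 85 65 65 82 93 93 85 76
258 362 93 93 92 93 92 93 95 103 103 94 79 71 82 96 102 106 103 99
259 362 96 95 97 91 94 92 92 98 96 93 85 84 92 101 106 111 113 112
260 362 93 94 93 95 93 93 92 94 94 95 91 93 97 104 107 108 112 113
261 362 97 94 95 100 96 95 96 97 96 100 104 101 106 106 108 105 108 107
t 38.75 tcp [472.3 293.9 319.6] grasp [469.3 292.4 164.7] toolz [-0.019 -0.01  -1.   ] yaw 0.109 F [-1.5 -1.6 10.7] op 0.112
```

```bash
cat > ct.py <<'E'
from h import *
F=[];T=[]
s,R,g=st();f=s["contact_force"];t=s["wrist_torque"]*1000;rz=-272.
print("contact at", (s["eef_pos"][0]+(rz*f[0]-t[1])/f[2]).round(1),(s["eef_pos"][1]+(t[0]+rz*f[1])/f[2]).round(1),t.round(0))
E
python3 ct.py
```

```text
t 38.75 tcp [472.3 293.9 319.6] grasp [469.3 292.4 164.7] toolz [-0.019 -0.01  -1.   ] yaw 0.109 F [-1.5 -1.6 10.7] op 0.112
contact at 462.7 299.5 [-382.  522.  -35.]
```

Emit:
step_arm --commands '[[[0,-1.2,-1.5],0,0],[[0,0,1.2],0,0],[[0,0,1.2],0,0],[[0,0,1.2],0,0]]'

```text
clock: 39.25
eef_pos: [472.8, 295.4, 320.2]
tcp_rot: [3.135, 0.017, 0.109]
contact_force: [-3.2, -3.3, 15.9]
opening: 0.112
```

```bash
python3 ct.py;python3 row.py|tail -6
```

```text
t 39.25 tcp [472.8 295.4 320.2] grasp [470.2 294.  165.3] toolz [-0.017 -0.009 -1.   ] yaw 0.109 F [-3.2 -3.3 15.9] op 0.112
contact at 466.6 296.7 [-864.  973.  -27.]
256 362 96 96 98 99 95 85 75 86 108 110 100 83 62 51 51 63 69 62
257 362 93 93 94 94 96 87 77 89 107 107 94 79 69 74 74 86 91 85
258 362 92 94 91 93 93 90 84 92 100 103 92 81 85 93 98 104 102 99
259 362 95 94 94 93 94 94 89 91 97 96 87 86 91 98 102 108 111 110
260 362 95 94 96 95 96 92 93 92 93 93 91 93 94 99 105 108 113 112
261 362 96 96 96 95 94 96 95 94 94 94 97 100 102 107 107 106 108 108
```

Emit:
step_arm --commands '[[[0,0,-2],0,0],[[-3,1.3,0],0,0],[[0,0,1],0,0],[[0,0,1.2],0,0],[[0,0,1.2],0,0]]'

```text
clock: 39.92
eef_pos: [469.5, 293.5, 318.0]
tcp_rot: [3.135, 0.018, 0.109]
contact_force: [-0.1, -0.4, 0.5]
opening: 0.111
```

```bash
python3 ct.py;python3 row.py|tail -6
```

```text
t 39.925 tcp [469.5 293.5 318. ] grasp [466.9 292.1 163. ] toolz [-0.017 -0.009 -1.   ] yaw 0.109 F [-0.1 -0.4  0.5] op 0.111
contact at 572.0 528.8 [  1. -24. -12.]
256 362 95 96 98 99 97 90 89 103 113 104 93 74 54 61 72 83 83 68
257 362 94 94 95 95 95 92 92 104 108 100 84 72 74 84 99 102 99 94
258 362 93 93 90 92 92 93 92 99 102 94 82 81 95 104 114 114 111 110
259 362 93 94 94 93 92 93 90 92 93 90 87 91 104 109 115 118 117 117
260 362 95 96 95 95 95 93 94 93 93 95 97 100 107 111 109 111 113 114
261 362 103 102 101 102 101 103 102 101 100 104 108 107 110 108 106 107 105 109
```

z is at 318.0 with no force, below the rim contact at 320: it's entering. Continue.

Emit:
step_arm --commands '[[[0,0,1.5],0,0],[[0,0,1.5],0,0],[[0,0,1.5],0,0]]'

```text
clock: 40.35
eef_pos: [469.5, 293.5, 312.9]
tcp_rot: [3.134, 0.018, 0.109]
contact_force: [-0.1, -0.7, 0.3]
opening: 0.111
```

```bash
python3 ct.py
```

```text
t 40.35 tcp [469.5 293.5 312.9] grasp [466.8 292.1 158. ] toolz [-0.017 -0.009 -1.   ] yaw 0.109 F [-0.1 -0.7  0.3] op 0.111
contact at 500.7 805.9 [-34.   8.  17.]
```

Emit:
step_arm --commands '[[[0.1,0,3],0,0],[[0.1,0,3],0,0],[[0.1,0,3],0,0],[[0,0,0],0,0]]'

```text
clock: 40.85
eef_pos: [469.6, 293.4, 303.0]
tcp_rot: [3.134, 0.019, 0.109]
contact_force: [0.4, -0.0, 1.2]
opening: 0.112
```

Emit:
step_arm --commands '[[[0.1,0,2.5],0,0],[[0.1,0,2.5],0,0],[[0.1,0,2.5],0,0],[[0,0,0],0,0]]'

```text
clock: 41.35
eef_pos: [469.8, 293.4, 295.1]
tcp_rot: [3.134, 0.018, 0.109]
contact_force: [-0.1, -0.5, -0.2]
opening: 0.112
```

```bash
python3 ct.py
```

```text
t 41.35 tcp [469.8 293.4 295.1] grasp [467.1 291.9 140.1] toolz [-0.018 -0.009 -1.   ] yaw 0.109 F [-0.1 -0.5 -0.2] op 0.112
contact at 139.6 -267.4 [  3. -54.  20.]
```

Emit:
step_arm --commands '[[[0.1,0,2.5],0,0],[[0.1,0,2.5],0,0],[[0.1,0,2.5],0,0],[[0,0,0],0,0]]'

```text
clock: 41.85
eef_pos: [469.9, 293.3, 287.0]
tcp_rot: [3.134, 0.019, 0.109]
contact_force: [0.6, -0.2, 0.2]
opening: 0.113
```

Emit:
step_arm --commands '[[[0,0,1.5],0,0],[[0,0,1.5],0,0],[[0,0,1.5],0,0]]'

```text
clock: 42.22
eef_pos: [469.9, 293.3, 282.4]
tcp_rot: [3.134, 0.018, 0.109]
contact_force: [-0.1, -0.5, 0.4]
opening: 0.111
```

```bash
python3 ct.py
```

```text
t 42.225 tcp [469.9 293.3 282.4] grasp [467.2 291.9 127.5] toolz [-0.017 -0.009 -1.   ] yaw 0.109 F [-0.1 -0.5  0.4] op 0.111
contact at 405.7 561.5 [-16.  47. -48.]
```

Emit:
step_arm --commands '[[[0,0,1],0,0],[[0,0,1],0,0]]'

```text
clock: 42.48
eef_pos: [470.1, 293.4, 280.9]
tcp_rot: [3.135, 0.018, 0.109]
contact_force: [-2.3, -1.6, 13.9]
opening: 0.115
```

Emit:
step_arm --commands '[[[0,0,1],0,0],[[0,0,1],0,0]]'

```text
clock: 42.72
eef_pos: [470.5, 293.5, 280.9]
tcp_rot: [3.135, 0.017, 0.109]
contact_force: [-3.9, -1.4, 11.7]
opening: 0.114
```

On the floor of the stand. Release and rise.

Emit:
step_arm --commands '[[[0,0,0],0,0.2],[[0,0,0],0,0.35],[[0,0,0],0,0.5],[[0,0,0],0,0.6],[[0,0,0],0,0.7],[[0,0,-10],0,0.7],[[0,0,-20],0,0.7],[[0,0,-25],0,0.7],[[0,0,-25],0,0.7],[[0,0,-25],0,0.7],[[0,0,-20],0,0.7],[[-30,0,-10],0,0.7],[[-40,0,0],0,0.7],[[-40,0,0],0,0.7],[[-30,0,0],0,0.7],[[0,0,0],0,0.7],[[0,0,0],0,0.7]]' --force 20

```text
clock: 44.85
eef_pos: [330.3, 278.8, 430.1]
tcp_rot: [3.139, 0.009, 0.109]
contact_force: [0.2, 0.1, -0.8]
opening: 0.7
```

```bash
python3 - <<'E'
from h import *
st()
a=cv2.imread("pics/scene0.png");i=grab_frame("scene");cv2.imwrite("pics/end.png",i)
d=(cv2.absdiff(a,i).max(2)>45).astype(np.uint8)
n,_,S,C=cv2.connectedComponentsWithStats(d)
for k in range(1,n):
    if S[k,4]>12: print(S[k],C[k].round())
print("dowel rows start/now")
for r in (231,233,236,240,245,250,254,257,259): print(r,a[r,366:382,2],i[r,366:382,2])
b=cv2.imread("pics/s12.png");print("flap change since fully open",(cv2.absdiff(i,b).max(2)[240:340,190:300]>45).sum())
E
```

```text
t 44.85 tcp [330.3 278.8 430.1] grasp [328.9 278.3 275.1] toolz [-0.009 -0.003 -1.   ] yaw 0.109 F [ 0.2  0.1 -0.8] op 0.7
[254   0  10   6  37] [258.   2.]
[377   0  11  16 106] [381.   6.]
[ 343    0  123   89 2368] [406.  31.]
[345   5   9  10  67] [349.  10.]
[262   7  19   6  43] [271.  10.]
[314   6  19  53 393] [321.  33.]
[92 11  8 11 53] [96. 16.]
[284  12   8   2  14] [288.  13.]
[295  13   7   2  13] [298.  14.]
[340  15   7  13  67] [343.  21.]
[279  26   7   2  13] [282.  27.]
[295  28   7   2  13] [298.  29.]
[342  28   9  15  96] [346.  36.]
[ 101   30   48   55 1087] [126.  56.]
[327  32  15  18  96] [332.  40.]
[268  37  10   9  47] [273.  40.]
[290  41  21   4  59] [299.  43.]
[280  49  49  53 874] [296.  74.]
[331  50  13  31 129] [339.  65.]
[105  58   7   6  28] [108.  61.]
[430  59   6   8  23] [432.  63.]
[109  70   9  20  85] [113.  80.]
[398  78  28   6  77] [412.  81.]
[342  83  34   6  83] [358.  86.]
[317  85  28  14  66] [333.  91.]
[300  89  36  23 518] [320. 101.]
[ 344   89   92  143 5172] [389. 162.]
[293  91  12  19  56] [297. 100.]
[304  91   9   7 
[... 1085 characters left out ...]
 200 208 197 161 119 106 108 138 193 228 231 231 231 231] [180 191 203 209 202 166 126 115 116 144 199 230 234 234 235 234]
250 [111 112 110 108 108 110 111 105 100 104 110 110 110 108 109 106] [112 112 114 111 111 119 117 110 104 107 113 112 110 110 110 109]
254 [ 96  91  93 101 109 113 100  86  73  67  64  63  66  78  99 112] [102  97  95 107 116 118 109  92  71  65  67  70  80  92 104 115]
257 [109 101  96 102 110 104  89  81  85  96 108 112 113 112 110 112] [114 104 100 111 116 113  94  80  88  99 112 116 116 114 113 113]
259 [107 106 103 103 105 102  94 100 109 112 112 113 116 114 115 114] [109 109 107 106 110 105  97 101 110 112 115 115 117 119 118 119]
flap change since fully open 149
```

```bash
python3 - <<'E'
from h import *
o=H-np.array([30*np.cos(psi),30*np.sin(psi),131]);X=np.array([np.cos(psi),np.sin(psi),0]);Y=np.array([-np.sin(psi),np.cos(psi),0])
for y in(-98,98): print(np.round(proj("scene",o+X*237+Y*y+[0,0,22])))
sign_off()
E
```

```text
[188. 317.]
[270. 333.]
the job is handed in; nothing more can be done
```

The job is done and handed in at about 45 s: the flap is open and the dowel is back upright in its stand.

- **Tilting the dowel:** The moves can't tilt the tool, so I leaned the dowel inside a light 20 N grip against the stand's far edge. I set its lean to about 31–33°, a few degrees short of the ideal 35° (not truly square).
- **Pressing the catch:** I slid the dowel through the brass-ringed hole. The catch was met at roughly 35 mm depth. The flap let go after about 13 mm of travel. Measured forces on the case stayed under 6 N.
- **Returning the dowel:** I withdrew it, straightened it against the stand's near face and put it back.

**Last checks:**
- **Dowel:** its pixels match the starting picture to within about 1–2 px of its outline. The gripper's height at the floor was within 0.5 mm of the original grasp.
- **Flap:** the changed region in the scene view reaches to row 336. A fully open flap's outer edge should fall at rows 317–333, so it looks fully open, and it did not change noticeably after that. I judged this from pixel numbers, because my 12 picture views were used up.
- **Other objects:** apart from the arm and its shadow, the only changes seen were at the case. I checked this in the scene view only.

**What went wrong:** the first attempt to put the dowel back caught the rim of the stand, with a brief force of about 40 N. That was the dowel on the stand, not on the case. I lifted, shifted it and it went in on the fourth approach.

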